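Check an adjustable taper gauge with its setting pin

TASK

Check how the taper gauge is set: lift the steel setting pin from its stand, stand it in the wide end of the gauge's tapered slot and slide it along the slot towards the narrow end, gently, with a push of less than 20 N, until it wedges between the two faces. Let go so that it stays wedged there upright, then draw the rider along the bar until its blade just touches the pin, without pushing the pin loose, and leave everything there.

Things in the scene. Friction and masses are not known exactly. Their poses are not given: they have to be found in the camera images.
- gauge: Dark steel base plate of the taper gauge, fixed to the bench, 6 mm thick, x = -83 to +151 mm, y = -30 to +64 mm. Origin at bench level, below the datum face's plane; x runs along the slot from wide to narrow end, y from the datum face into the slot, z up. The slot lies between the straight datum face (y = 0) and a slanting jaw face, is open above and at its wide end, and narrows 0.16 mm per mm of x.
- slot_mouth (a point): Point on the slot's floor (the plate's top, z = 6 mm) near the wide end, where the pin can be stood: gauge x = -58, y = 10.5 mm; the slot is 20 to 28 mm wide here. Axes as the gauge's. Where the pin wedges is not known beforehand: its centre stops between gauge x = -22 and +22 mm (some mm further when pressed), at y = 7 mm, touching both faces.
- datum: Straight bright steel bar with the datum face and graduation grooves, fixed to the gauge: x = -77 to +145 mm, y = -20 to 0 mm, z = 6 to 44 mm in the gauge's frame. Its own frame is the gauge's. The taper locks itself: a pin pushed in with 6 to 15 N stays wedged. The faces feel up to 1.5 times the push and must not feel over 30 N.
- cheek: Dark steel rear wall, fixed to the gauge, that carries the slanting bright steel jaw (x = -77 to +40 mm of the gauge, top z = 44 mm). Frame: mid-length on the jaw face as at mid setting, bench level; x along the face to the narrow end, y into the jaw. The jaw is clamped up to 3 mm either side of that along y; this pose does not show it.
- rider (a joint): Travel of the aluminium rider on the datum bar, m: 0 near the narrow end, grows towards the slot's wide end (-x of the gauge), up to 0.100; starts between 0 and 0.015. Slides with about 2 N of friction and stays where left. At value q the blade's edge is at gauge x = 70 mm - q.
- rider_tab (a point): Middle of the rider's upright tab, to pinch or push: 55 mm behind the blade's edge (gauge x = 125 mm - q), y = -10 mm, z = 70 mm. It is 12 mm thick along x, 20 mm wide along y and reaches from z = 52 to 88 mm. Axes as the gauge's.
- rider_blade (a point): Middle of the vertical edge of the rider's blade, which is to touch the pin: 52 mm above the bench, 7 mm from the datum face, on the side towards the slot's wide end. The blade is 6 mm high (z = 49 to 55 mm) and reaches across the slot. Axes as the gauge's.
- pin: Setting pin, steel, 0.12 kg or so, standing upright. A 14 mm round measuring part from its foot to 54 mm height, then a dark ribbed round handle 19 mm thick from 54 to 99 mm. Origin at the middle of its foot, z along the pin. It starts standing in the stand's hole, its foot 10 mm above the bench. In the slot its foot stands on the base plate (z = 6 mm).
- pin_band (a point): Point on the pin's axis 46 mm above its foot: the height at which the blade touches it when it stands in the slot.
- pin_stand: Grey plastic block 44 x 44 x 30 mm, fixed, with a hole of 16 mm, 20 mm deep, in the middle of its top. Origin at the middle of its underside.
- flux_tin: Yellow screw-lid tin, 56 mm across, 47 mm high, standing loose near the stand; not to be disturbed. Origin at the middle of its underside.
- copper_spool: Small spool of copper wire, 30 mm across, 30 mm high, standing loose behind the stand; not to be disturbed. Origin at the middle of its underside.
- pcb_tray: Little clear box with circuit board scraps, 47 x 60 x 39 mm, loose; not to be disturbed. Origin at the middle of its underside.

How it is judged:
By the outcome, as a careful person would: the job done as asked, in the order asked, and still so for the second after the job is handed in, with the robot touching nothing.
It also fails if it takes over 72 s, if anything falls off the work surface, if the arm or the gripper's body presses on something with over 40 N, if the wrist force passes 120 N, or if a joint passes its speed limit or range.

ROBOT

A 6-joint arm with a two-finger parallel gripper is mounted at the origin on the work surface; the furniture and walls round the work are solid. World frame = base frame: x ahead of the robot, y to its left, z up, the work surface at z = 0. Lengths are in mm, angles in rad, forces in N, time in s.
With the tool pointing down it reaches from about 275 to 750 mm from the base axis. Payload 10.2 kg.
Tool frame: the origin (TCP) lies between the finger pads; the fingertips stand 11 mm ahead of it and the grasp point (between the pads) lies 8 mm behind it; z points along the fingers, y is the line along which they close (so a half turn about z gives the same grasp; the last joint's range is limited). The gripper opens to 85 mm and grips with 20 to 120 N. Pads are 22 mm wide; open, the fingers measure 114 mm over their backs; the gripper's body (76 mm by 85 mm) begins 54 mm behind the grasp point. The pads swing forward as they close: fully open they stand 13 mm farther back than shut.
Start: joints at [1.045, 0.313, 1.498, -0, 1.331, -0.223], TCP at [156.565, 501.117, 216.994] pointing down, gripper open.
Joint ranges: [-2.94, 2.94], [-0.97, 2.17], [0.19, 2.56], [-1.23, 4.37], [0.02, 3.11], [-2.88, 2.88]. Speed limits (rad/s): [2.39, 2.39, 3.01, 3.14, 3.14, 3.14].

INTERFACE

Orientations are given as a unit quaternion [w, x, y, z].
In Python, from rig import sense, eyes, finish_job gives the robot as it stands.
- The arm moves only by the shell command python3 -m jog 'ROWS' [FORCE]. ROWS is JSON, a list of rows, each a list of 7 numbers: the shift along the tool's x, y, z in m, then the turn, a rotation vector about the tool's x, y, z in rad, then the finger opening in m, from 0 to 0.0854. In form: [[dx, dy, dz, rx, ry, rz, gripper], ...]. A call has 1 to 5 rows; each row shifts and turns the commanded pose from where the row before left it, along the tool's axes as they then stand; what a row does not reach is not made up. A row lasts 1/10 s, in which the tool goes at most 50 mm and 8.59 degrees, less where a joint would pass 70% of its speed; a pose out of reach is approached as far as the arm can. A call is refused whole if a number of a shift passes 0.05 or a number of a turn 0.15, either way. A call with a gripper value outside its range is refused whole. The fingers move at their own pace and stop on an object; FORCE is the grip in N (left out, the last holds). Time passes only in rows, so rows that do not move let the fingers close. It gives the time, the measured TCP pose, the force, the opening and the grip force at its end, in the units of the state.
- sense(): the state, without advancing time (a new reading comes with each control period).
- eyes.capture(name): name is "scene" or "top" or "wrist"; returns the picture (480x640x3 uint8, red, green, blue); there is no depth.
- eyes.calibration(name): a dict with "fx", "fy", "cx", "cy" (pixels), "cam_to_world" (4x4, takes a point from camera to world coordinates); the wrist camera has in their place "mount" (4x4, takes a point from camera to tool coordinates, whose origin is the TCP and whose axes are the flange's). Camera axes: x right, y down, z forward; pixel columns grow to the right and rows downward; lengths in mm; the calibration is good to about 2 mm. A picture is of the moment at which its call begins: read the wrist's pose just before it. calibration takes no time and is no camera call.
- finish_job(): hands the job in; it is judged then, once.
The state is a dict: "time_s": time; "joints": joint angles; "dq": joint speeds; "tau": joint torques, N m; "eef_pos": TCP position; "ee_rot": TCP orientation; "force": force on the tool from outside, world axes, zero at the start; "wrist_torque": the same for the moment, N m; "grip_width": opening from 0.0 (shut) to 1.0 (fully open); "grip_force": force on a finger pad.
Only numpy, scipy, OpenCV 4.12 (cv2) and the standard library are available. Lean on these libraries where they do the work, as an engineer would, in place of code of your own. Each camera call takes 0.05 s, during which the arm holds its last target. There are 200 camera calls.

## Working session

There is one attempt and no reset: what is moved stays moved. The work goes in short steps, Python scripts to look and compute and a shell command to move; the robot and the scene stay as the last step left them, time stands still between calls to the robot, and variables do not carry over. Pictures are saved under pics/ and viewed, at most 10 in all, crops included, and the job is handed in when it is done.

```bash
mkdir -p pics; ls; python3 - <<'E'
from rig import sense, eyes
import cv2
s=sense(); print(s)
for n in("scene","top"):
    im=eyes.capture(n); cv2.imwrite(f"pics/{n}0.png",im[:,:,::-1]); print(n,eyes.calibration(n))
print(eyes.calibration("wrist"))
E
```

```text
pics
{'time_s': 0.0, 'joints': array([ 1.04462565e+00,  3.13471814e-01,  1.49839328e+00,  1.09410099e-05,
        1.33098355e+00, -2.23393442e-01]), 'dq': array([-7.30405598e-04, -2.67113574e-04,  5.99544824e-04,  1.26685605e-03,
        9.99019721e-04,  7.67815087e-06]), 'tau': array([-2.70780220e-04, -4.12253416e+01, -2.59745872e+01, -1.50854585e-04,
        4.02123987e-03,  2.71203007e-07]), 'eef_pos': array([156.41588295, 500.893157  , 216.44040801]), 'ee_rot': array([-2.34833953e-04,  1.50812269e-01,  9.88562221e-01, -5.82458408e-04]), 'force': array([-0.12206649, -0.35636097, -0.37153177]), 'wrist_torque': array([-0.01565197,  0.01325902,  0.04412122]), 'grip_force': 0.0, 'grip_width': 1.0005384330666096}
scene {'fx': 543.5807483886779, 'fy': 543.5807483886779, 'cx': 323.8134857453914, 'cy': 242.2904272298633, 'cam_to_world': array([[ 8.89491017e-01, -2.11202257e-01,  4.05215175e-01,
         6.17608391e+01],
       [-4.56814124e-01, -4.32829899e-01,  7.77160945e-01,
        -1.03965108e+03],
       [ 1.12510982e-02, -8.76385694e-01, -4.81478481e-01,
         6.48374703e+02],
 
[... 302 characters left out ...]
99647915e-01, -1.96180605e-02, -1.78655572e-02,
        -8.66673514e+01],
       [ 2.11517457e-02, -1.82656273e-01, -9.82949281e-01,
         1.34609835e+03],
       [ 0.00000000e+00,  0.00000000e+00,  0.00000000e+00,
         1.00000000e+00]])}
{'fx': 398.89415430291666, 'fy': 398.89415430291666, 'cx': 312.06939674657275, 'cy': 241.9184336083528, 'mount': array([[-2.97170537e-04, -9.49492590e-01, -3.13789315e-01,
         8.10797986e+01],
       [ 9.99999948e-01, -2.43028643e-04, -2.11659934e-04,
        -9.57727125e-01],
       [ 1.24709748e-04, -3.13789361e-01,  9.49492612e-01,
        -1.55873032e+02],
       [ 0.00000000e+00,  0.00000000e+00,  0.00000000e+00,
         1.00000000e+00]])}
```

View pics/scene0.png

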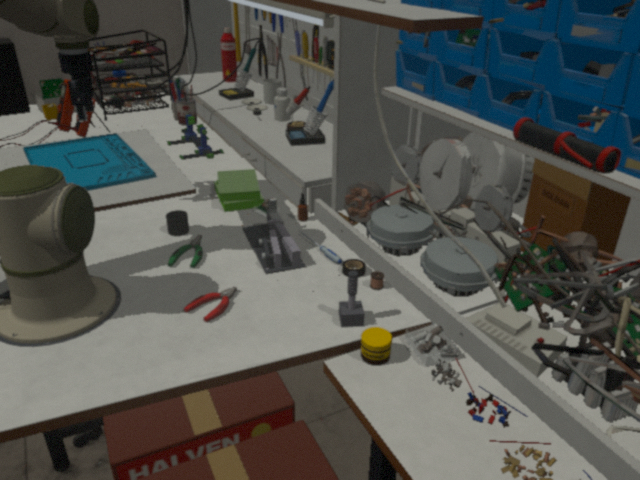

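View pics/top0.png

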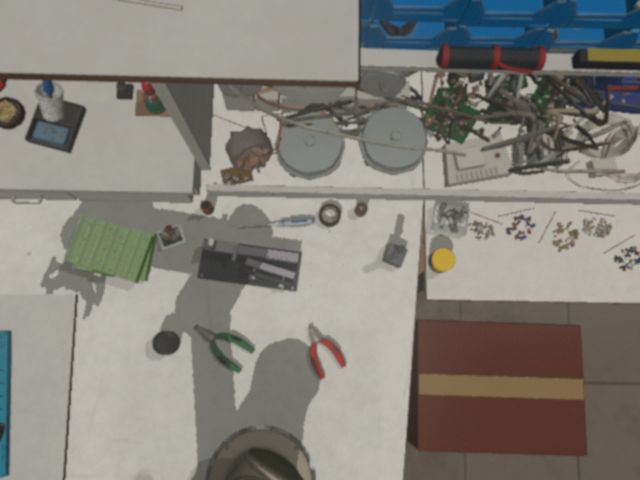

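Scene: gauge near (275,235), pin in its stand near (352,315), tin at (376,345). Top: gauge near (250,265), stand near (395,250), tin at (443,260). I'll zoom in on both.

```bash
python3 - <<'E'
import cv2,numpy as np
t=cv2.imread("pics/top0.png"); s=cv2.imread("pics/scene0.png")
f=lambda im,x,y,w,h,k:cv2.resize(im[y:y+h,x:x+w],None,fx=k,fy=k,interpolation=cv2.INTER_CUBIC)
a=f(t,185,225,130,75,6)
b=np.hstack([f(t,360,205,65,75,4),f(s,330,250,60,85,4)[:300],f(s,235,190,75,85,4)[:300]])
c=np.zeros((450+300,800,3),np.uint8)
c=c[:600*0+750]; c[:450,:a.shape[1]]=a; c[450:750,:b.shape[1]]=b[:, :800]
cv2.imwrite("pics/crop1.png",cv2.convertScaleAbs(cv2.resize(c,(640,600)),alpha=1.6))
E
```

```text
(no output)
```

View pics/crop1.png

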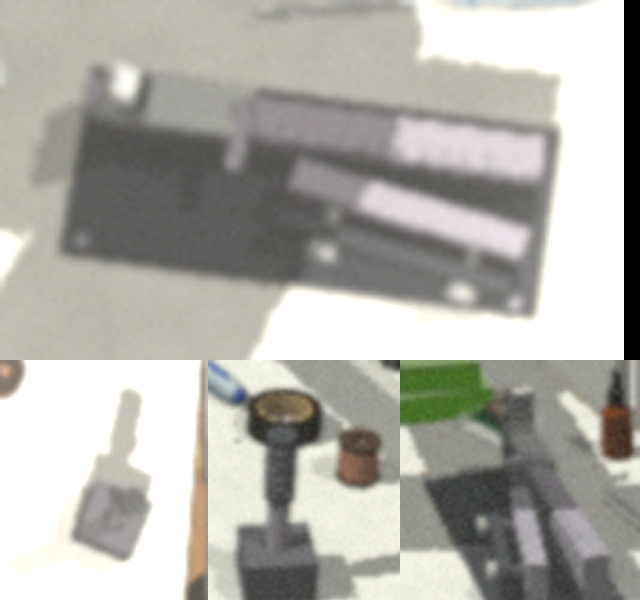

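The crop shows the datum bar on the far (+X) side. The wide end is to the right (−Y), and the rider with its tab is at the left. Plate corners in the top view are at (204.2,238.5), (301,251.7), (296.5,290.6) and (197.9,277.5). The stand's top is near (395,255).

```bash
cat > h.py <<'E'
import numpy as np, cv2
from scipy.spatial.transform import Rotation as R
from rig import sense, eyes
def pose():
    s=sense(); q=s["ee_rot"]; T=np.eye(4)
    T[:3,:3]=R.from_quat([q[1],q[2],q[3],q[0]]).as_matrix(); T[:3,3]=s["eef_pos"]; return T
def cam(n,T=None):
    c=eyes.calibration(n); return c,(c["cam_to_world"] if n!="wrist" else T@c["mount"])
def ray(n,u,v,z,T=None):
    c,M=cam(n,T); d=M[:3,:3]@[(u-c["cx"])/c["fx"],(v-c["cy"])/c["fy"],1]
    o=M[:3,3]; return o+d*(z-o[2])/d[2]
def proj(n,P,T=None):
    c,M=cam(n,T); p=M[:3,:3].T@(np.asarray(P)-M[:3,3]); return p[0]/p[2]*c["fx"]+c["cx"],p[1]/p[2]*c["fy"]+c["cy"]
def fit(g,w):
    g,w=np.array(g,float)[:,:2],np.array(w,float)[:,:2]
    a,b=g-g.mean(0),w-w.mean(0)
    th=np.arctan2((a[:,0]*b[:,1]-a[:,1]*b[:,0]).sum(),(a*b).sum())
    Rm=np.array([[np.cos(th),-np.sin(th)],[np.sin(th),np.cos(th)]])
    t=w.mean(0)-Rm@g.mean(0); return th,t,(w-(g@Rm.T+t))
def shot(name,n="wrist"):
    T=pose(); im=eyes.capture(n); cv2.imwrite(f"pics/{name}.png",im[:,:,::-1]); np.save(f"pics/{name}.npy",T); return T,im
E
python3 - <<'E'
from h import *
px=[(204.2,238.5),(301,251.7),(296.5,290.6),(197.9,277.5)]
w=[ray("top",*p,6) for p in px]
th,t,r=fit([(151,-30),(-83,-30),(-83,64),(151,64)],w); print(np.degrees(th),t,r.round(1))
print("stand",ray("top",395,255,30), "sceneTop of block", ray("scene",330+282/3.2*0+ (280-208)/3.2,250+(530-360)/3.2,30))
T=pose();print("tool y ang",np.degrees(np.arctan2(T[1,1],T[0,1])))
E
```

```text
83.48356431499525 [495.41500449   4.23574491] [[-0.3 -1. ]
 [-0.8  2.4]
 [ 0.6  0.3]
 [ 0.5 -1.7]]
stand [ 507.63149831 -297.80354529   30.        ] sceneTop of block [ 519.4497556 -287.0751417   30.       ]
tool y ang 72.65060201098007
```

```bash
A='[[-0.0314,-0.0249,0.0038,0,0,0,0.0854],[-0.0314,-0.0249,0.0038,0,0,0,0.0854],[-0.0314,-0.0249,0.0038,0,0,0,0.0854],[-0.0314,-0.0249,0.0038,0,0,0,0.0854],[-0.0314,-0.0249,0.0038,0,0,0,0.0854]]' ; 
python3 -m jog '[[-0.0314,-0.0249,0.0038,0,0,0,0.0854],[-0.0314,-0.0249,0.0038,0,0,0,0.0854],[-0.0314,-0.0249,0.0038,0,0,0,0.0854],[-0.0314,-0.0249,0.0038,0,0,0,0.0854],[-0.0314,-0.0249,0.0038,0,0,0,0.0854]]'
python3 -m jog '[[-0.0314,-0.0249,0.0038,0,0,0,0.0854],[-0.0314,-0.0249,0.0038,0,0,0,0.0854],[-0.0314,-0.0249,0.0038,0,0,0,0.0854],[-0.0314,-0.0249,0.0038,0,0,0,0.0854],[-0.0314,-0.0249,0.0038,0,0,0,0.0854]]'
python3 -m jog '[[-0.0314,-0.0249,0.0038,0,0,0,0.0854],[-0.0314,-0.0249,0.0038,0,0,0,0.0854],[-0.0314,-0.0249,0.0038,0,0,0,0.0854],[-0.0314,-0.0249,0.0038,0,0,0,0.0854],[-0.0314,-0.0249,0.0038,0,0,0,0.0854]]'
python3 -m jog '[[0,0,0,0,0,-0.095,0.0854],[0,0,0,0,0,-0.094,0.0854],[0,0,0,0,0,0,0.0854],[0,0,0,0,0,0,0.0854]]'
python3 - <<'E'
from h import *
T,im=shot("w1"); print(T.round(2)); print(np.degrees(np.arctan2(T[1,1],T[0,1])))
E
```

```text
time_s: 0.6
eef_pos: [269.7, 334.0, 197.7]
ee_rot: [-0.0, 0.151, 0.989, -0.0]
force: [0.9, 0.7, 0.2]
grip_width: 1.001
grip_force: 0.0
time_s: 1.1
eef_pos: [382.6, 168.3, 178.8]
ee_rot: [-0.0, 0.151, 0.989, -0.0]
force: [0.6, 1.3, 0.2]
grip_width: 1.002
grip_force: 0.0
time_s: 1.6
eef_pos: [495.3, 2.6, 159.6]
ee_rot: [-0.0, 0.151, 0.989, 0.0]
force: [-0.3, -0.3, -0.5]
grip_width: 0.999
grip_force: 0.0
time_s: 2.0
eef_pos: [494.6, 4.3, 159.9]
ee_rot: [-0.0, 0.058, 0.998, 0.0]
force: [1.1, 0.1, 0.7]
grip_width: 0.998
grip_force: 0.0
[[-9.9000e-01  1.2000e-01 -0.0000e+00  4.9460e+02]
 [ 1.2000e-01  9.9000e-01  0.0000e+00  4.2800e+00]
 [ 0.0000e+00  0.0000e+00 -1.0000e+00  1.5986e+02]
 [ 0.0000e+00  0.0000e+00  0.0000e+00  1.0000e+00]]
83.34697558690017
```

View pics/w1.png

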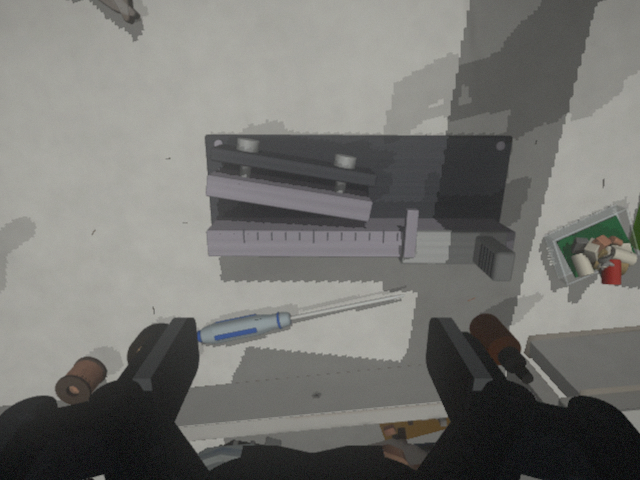

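The wrist view is well aligned, with image right = gauge +x and image up = gauge +y. Plate corners are at (206,135) and (512,135), the datum's top face spans v≈229–257, the jaw's slot edge runs (207,196)→(370,220), the blade's edge is at u≈404 and the tab is at (493,258). Next I'll get subpixel edges.

```bash
python3 - <<'E'
from h import *
im=cv2.imread("pics/w1.png"); T=np.load("pics/w1.npy")
g=cv2.GaussianBlur(cv2.cvtColor(im,cv2.COLOR_BGR2GRAY),(3,3),0).astype(float)
for u in(230,280,330): print(u,g[130:262,u].astype(int).tolist())
print("row",g[242,195:225].astype(int).tolist(),g[250,395:425].astype(int).tolist(),g[215,395:425].astype(int).tolist())
a=cv2.resize(im[125:290,195:525],None,fx=2.4,fy=2.4,interpolation=cv2.INTER_CUBIC); cv2.imwrite("pics/w1c.png",cv2.convertScaleAbs(a,alpha=1.4))
E
```

```text
230 [169, 165, 157, 141, 114, 89, 80, 78, 76, 75, 75, 74, 74, 75, 73, 70, 69, 68, 68, 69, 72, 78, 80, 80, 80, 80, 79, 79, 79, 79, 79, 78, 72, 64, 59, 59, 60, 61, 61, 63, 65, 66, 67, 67, 72, 84, 93, 98, 106, 118, 125, 127, 129, 130, 131, 132, 132, 131, 131, 132, 133, 134, 135, 135, 134, 133, 132, 129, 119, 96, 74, 64, 63, 64, 64, 64, 63, 63, 64, 63, 60, 60, 60, 60, 59, 58, 60, 63, 66, 70, 81, 91, 94, 95, 95, 95, 94, 96, 96, 98, 110, 123, 129, 131, 131, 131, 131, 130, 130, 129, 128, 130, 131, 133, 134, 134, 133, 132, 131, 129, 128, 128, 129, 130, 129, 123, 117, 115, 114, 114, 114, 113]
280 [146, 147, 147, 138, 114, 88, 76, 74, 73, 73, 72, 71, 70, 70, 71, 70, 70, 69, 69, 68, 69, 70, 69, 66, 63, 62, 61, 61, 64, 70, 74, 75, 75, 74, 73, 73, 74, 73, 74, 74, 68, 59, 53, 51, 51, 51, 52, 55, 58, 60, 60, 62, 71, 83, 90, 93, 101, 114, 122, 124, 125, 127, 129, 129, 128, 126, 126, 126, 127, 128, 129, 130, 130, 129, 128, 126, 115, 89, 63, 53, 52, 53, 52, 51, 52, 53, 53, 55, 58, 59, 60, 60, 66, 77, 87, 91, 92, 92, 92, 95, 107, 120, 127, 129, 129, 129, 129, 128, 128, 127, 127, 128, 130, 131, 133, 133
[... 404 characters left out ...]
3, 124, 125, 126, 127, 127, 128, 127, 123, 113, 89, 64, 56, 58, 61, 61, 60, 59, 58, 59, 65, 78, 88, 92, 94, 101, 115, 125, 128, 129, 129, 129, 129, 129, 129, 128, 128, 129, 131, 132, 131, 131, 130, 128, 127, 127, 127, 128, 129, 130, 126, 113, 106, 109, 111, 111, 111]
row [170, 170, 169, 170, 170, 170, 170, 170, 171, 171, 167, 154, 137, 132, 133, 133, 134, 134, 133, 132, 132, 133, 133, 132, 133, 133, 133, 133, 132, 132] [127, 127, 123, 110, 94, 84, 77, 72, 79, 101, 120, 127, 128, 128, 127, 126, 126, 126, 124, 120, 121, 130, 139, 142, 142, 142, 141, 141, 141, 142] [65, 65, 65, 65, 65, 65, 64, 65, 66, 65, 67, 81, 105, 123, 128, 128, 127, 126, 126, 126, 127, 125, 118, 97, 73, 64, 65, 65, 64, 64]
```

View pics/w1c.png

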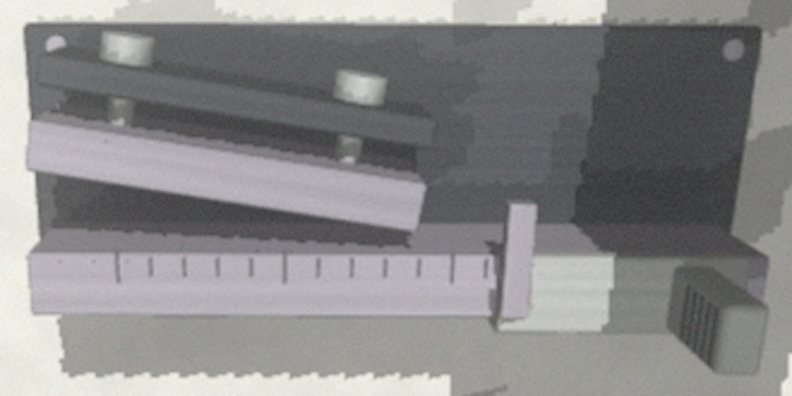

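The enlarged crop shows clear edges: jaw edge v = 199/207/215 at u = 230/280/330, datum edge v = 230.3, plate edge v = 134.2, datum wide end u = 206.1, blade edge u ≈ 406.6.

```bash
python3 - <<'E'
from h import *
T=np.load("pics/w1.npy"); r=lambda u,v,z: ray("wrist",u,v,z,T)
A=r(206.1,242,44); 
E=[r(u,230.3,44) for u in(230,330)]; d=(E[1]-E[0])[:2]; th=np.arctan2(d[1],d[0]); 
ex=np.array([np.cos(th),np.sin(th)]); ey=np.array([-ex[1],ex[0]])
o=E[0][:2]; x0=ex@(A[:2]-o)+77
o=o+ex*x0; G=lambda p:((p[:2]-o)@ex,(p[:2]-o)@ey)
print("th",np.degrees(th),"origin",o)
print("plate edge64",G(r(230,134.2,6)),G(r(330,134.3,6)),"y-20",G(r(280,255.7,44)),"right plate corner 151",G(r(511.5,137,6)))
for p in((230,199),(280,207),(330,215)):
    x,y=G(r(*p,44)); print("jaw",x,y,"wedge x (w=14*..)",x+ (y-7-7/np.cos(np.arctan(.16))+7*0)/.16)
print("blade",G(r(406.6,215,55)))
print("tab top", G(r(476+0,235,88)))
c,M=cam("wrist",T); print(M[:3,3])
E
```

```text
th 83.33074892893681 origin [494.40839243   4.36220712]
plate edge64 (np.float64(-62.589987560205486), np.float64(63.935473470454134)) (np.float64(12.49524645912026), np.float64(63.86199753518691)) y-20 (np.float64(-24.241158109700866), np.float64(-19.22607489203732)) right plate corner 151 (np.float64(149.08674329305578), np.float64(61.89600976232536))
jaw -57.82835449900659 22.61884037286914 wedge x (w=14*..) -4.517063322677039
jaw -23.329274947289655 16.945877057724562 wedge x (w=14*..) -5.474004490613709
jaw 11.616100428243152 11.199525702403015 wedge x (w=14*..) -6.443325085840568
blade (np.float64(62.68881870543607), np.float64(14.02437657229675))
tab top (np.float64(97.03908864278263), np.float64(10.182331884101007))
[413.85360242  12.82127586 315.76325914]
```

```bash

python3 -m jog '[[-0.0062,-0.0369,0,0,0,0,0.0854],[-0.0062,-0.0369,0,0,0,0,0.0854],[-0.0062,-0.0369,0,0,0,0,0.0854],[-0.0062,-0.0369,0,0,0,0,0.0854]]' >/dev/null
python3 -m jog '[[-0.0062,-0.0369,0,0,0,0,0.0854],[-0.0062,-0.0369,0,0,0,0,0.0854],[-0.0062,-0.0369,0,0,0,0,0.0854],[-0.0062,-0.0369,0,0,0,0,0.0854]]' >/dev/null
python3 -m jog '[[0,0,0,0,0,0,0.0854],[0,0,0,0,0,0,0.0854]]'
python3 - <<'E'
from h import *
T,im=shot("w2"); print(sense()["joints"].round(2),"stand guess px",proj("wrist",[508,-298,30],T),"pin top",proj("wrist",[508,-298,109],T))
E
```

```text
time_s: 3.05
eef_pos: [510.4, -294.7, 159.6]
ee_rot: [-0.0, 0.058, 0.998, 0.0]
force: [-0.4, 0.5, 0.4]
grip_width: 0.998
grip_force: 0.0
[-0.72  0.5   1.38  0.    1.27 -2.18] stand guess px (np.float64(308.4263521150268), np.float64(222.7234381656701)) pin top (np.float64(307.263658445664), np.float64(260.8855182963552))
```

View pics/w2.png

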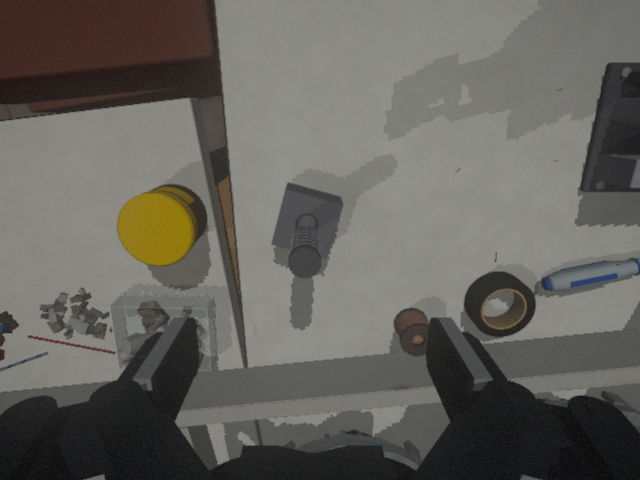

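The pin's handle top is centred near (304.5,260.5) and the stand's top near (308,222). The tin, tray, and spool are all lower than the fingertips will be.

```bash
python3 - <<'E'
from h import *
T=np.load("pics/w2.npy"); im=cv2.imread("pics/w2.png"); g=cv2.cvtColor(im,cv2.COLOR_BGR2GRAY)
c=cv2.HoughCircles(cv2.resize(g[225:300,270:340],None,fx=4,fy=4),cv2.HOUGH_GRADIENT,1,200,param1=100,param2=15,minRadius=50,maxRadius=85)
u,v,rad=c[0][0]/4; u+=270-.4;v+=225-.4; print(u,v,rad)
P=ray("wrist",u,v,109,T); S=ray("wrist",308,222,30,T); print("pin",P,"stand",S)
d=T[:3,:3].T@(P-T[:3,3]); print("tool delta to pin",d)
E
```

```text
Traceback (most recent call last):
TypeError: 'NoneType' object is not subscriptable
```

```bash
python3 - <<'E'
from h import *
T=np.load("pics/w2.npy"); im=cv2.imread("pics/w2.png"); g=cv2.cvtColor(im,cv2.COLOR_BGR2GRAY)
print(g[262,280:330].tolist()); print(g[240:285,304].tolist())
for u,v in((304.5,260.5),):
    P=ray("wrist",u,v,109,T); S=ray("wrist",308,222,30,T); print("pin",P,"stand",S)
    print("tool delta to pin",T[:3,:3].T@(P-T[:3,3]))
E
```

```text
[97, 95, 95, 96, 95, 96, 94, 93, 82, 65, 67, 70, 69, 72, 65, 66, 68, 68, 67, 68, 66, 64, 68, 68, 67, 70, 68, 65, 65, 67, 68, 67, 66, 66, 67, 66, 66, 68, 67, 67, 72, 82, 96, 96, 92, 92, 92, 116, 140, 138]
[73, 59, 77, 77, 62, 56, 54, 58, 66, 67, 68, 69, 67, 67, 68, 71, 67, 66, 65, 68, 67, 66, 67, 68, 66, 66, 67, 67, 63, 65, 68, 70, 67, 67, 69, 68, 68, 68, 88, 96, 96, 97, 95, 95, 98]
pin [ 507.59587222 -299.49290642  109.        ] stand [ 507.41116424 -298.2481436    30.        ]
tool delta to pin [ 2.1683597  -5.09781928 50.64676857]
```

```bash

python3 -m jog '[[0.002,-0.005,0.0206,0,0,0,0.06],[0,0,0.03,0,0,0,0.05],[0,0,0.022,0,0,0,0.045],[0,0,0.01,0,0,0,0.04],[0,0,0,0,0,0,0.035]]' 40
python3 -m jog '[[0,0,0,0,0,0,0.01],[0,0,0,0,0,0,0.01],[0,0,0,0,0,0,0.01],[0,0,0,0,0,0,0.01],[0,0,0,0,0,0,0.01]]' 40
```

```text
time_s: 3.6
eef_pos: [507.8, -298.3, 76.7]
ee_rot: [-0.001, 0.056, 0.998, 0.001]
force: [0.5, -0.6, 0.6]
grip_width: 0.409
grip_force: 0.0
time_s: 4.1
eef_pos: [508.6, -299.9, 78.8]
ee_rot: [0.001, 0.057, 0.998, -0.001]
force: [0.1, 1.0, 7.0]
grip_width: 0.201
grip_force: 39.6
```

```bash

python3 -m jog '[[0,0,0,0,0,0,0.01],[0,0,-0.005,0,0,0,0.01],[0,0,-0.01,0,0,0,0.01],[0,0,-0.015,0,0,0,0.01],[0,0,-0.025,0,0,0,0.01]]' 40
python3 -m jog '[[0,0,0,0,0,0,0.01],[0,0,0,0,0,0,0.01],[0,0,0,0,0,0,0.01]]' 40
python3 - <<'E'
from h import *
T=pose(); ex=np.array([np.cos(np.radians(83.33)),np.sin(np.radians(83.33))]); ey=np.array([-ex[1],ex[0]]);o=np.array([494.41,4.36])
print(T.round(4)); d=T[:2,3]-o; print("gauge xy",d@ex,d@ey)
t=o+ex*-58+ey*8.5; D=T[:3,:3].T@np.append(t-T[:2,3],0); print("tool delta to mouth",D)
E
```

```text
time_s: 4.6
eef_pos: [507.4, -299.1, 132.4]
ee_rot: [-0.001, 0.057, 0.998, 0.001]
force: [0.5, 0.6, -0.8]
grip_width: 0.198
grip_force: 39.2
time_s: 4.9
eef_pos: [507.5, -299.1, 131.4]
ee_rot: [-0.001, 0.057, 0.998, 0.001]
force: [-0.5, -1.0, -1.6]
grip_width: 0.203
grip_force: 39.2
[[-9.935000e-01  1.136000e-01 -1.400000e-03  5.075430e+02]
 [ 1.136000e-01  9.935000e-01  1.200000e-03 -2.991492e+02]
 [ 1.500000e-03  1.000000e-03 -1.000000e+00  1.313728e+02]
 [ 0.000000e+00  0.000000e+00  0.000000e+00  1.000000e+00]]
gauge xy -299.9295662615335 -48.29690741054018
tool delta to mouth [ 56.16605483 242.07656846   0.33617105]
```

```bash

python3 -m jog '[[0.0083,0.0346,0,0,0,0,0.01],[0.0083,0.0346,0,0,0,0,0.01],[0.0083,0.0346,0,0,0,0,0.01],[0.0083,0.0346,0,0,0,0,0.01]]' 40 >/dev/null
python3 -m jog '[[0.0083,0.0346,0,0,0,0,0.01],[0.0083,0.0346,0,0,0,0,0.01],[0.0083,0.0346,0,0,0,0,0.01],[0,0,0,0,0,0,0.01],[0,0,0,0,0,0,0.01]]' 40
cat >> h.py <<'E'
th=np.radians(83.33); ex=np.array([np.cos(th),np.sin(th)]); ey=np.array([-ex[1],ex[0]]); o=np.array([494.41,4.36])
def gxy(P): d=np.asarray(P)[:2]-o; return d@ex,d@ey
def gw(x,y,z): return np.append(o+ex*x+ey*y,z)
E
python3 - <<'E'
from h import *
T,im=shot("w3"); print("gauge xy tcp",gxy(T[:3,3]),T[2,3]); print("tool yaw err",np.degrees(np.arctan2(T[1,1],T[0,1]))-83.33)
print("exp foot px",proj("wrist",np.append(T[:2,3],T[2,3]-76.7+8),T))
cv2.imwrite("pics/w3c.png",cv2.resize(im[100:400,170:470,::-1],None,fx=2,fy=2))
E
```

```text
time_s: 5.8
eef_pos: [477.5, -51.9, 131.9]
ee_rot: [-0.0, 0.056, 0.998, 0.0]
force: [-0.2, -0.0, -0.5]
grip_width: 0.202
grip_force: 39.4
gauge xy tcp (np.float64(-57.839884301664654), np.float64(10.26861715995993)) 131.8804601254505
tool yaw err 0.22702317313556364
exp foot px (np.float64(313.58109989088547), np.float64(253.19283565488658))
```

View pics/w3c.png

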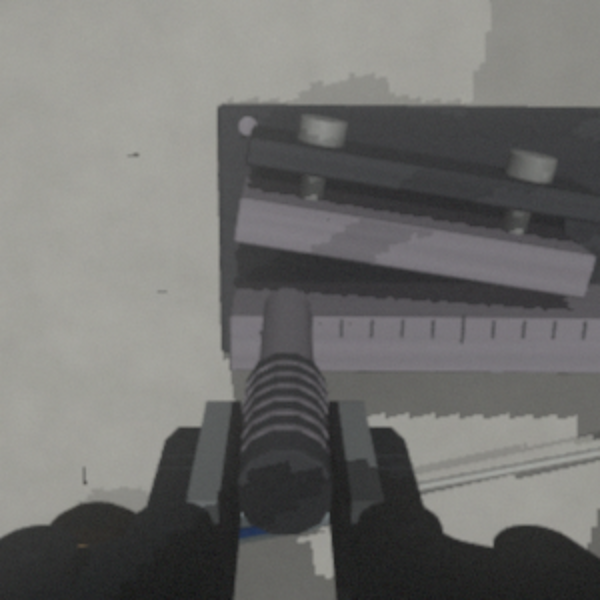

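The foot's front rim is at about crop (289,291), so full-image (314.5,245). The handle top is at about (312,346). The pin hangs upright over the slot mouth. I'll check its lateral position next.

```bash
python3 - <<'E'
from h import *
T=np.load("pics/w3.npy"); zf=T[2,3]-67.5
print("foot z est",zf)
for z in(zf-2,zf,zf+2):
  x,y=gxy(ray("wrist",314.5,245,z,T)); print("foot rim",x,y,"centre y",y-7)
print("top",gxy(ray("wrist",312,345.5,zf+99,T)))
E
python3 -m jog '[[0,0,0.015,0,0,0,0.01],[0,0,0.015,0,0,0,0.01],[0,0,0.01,0,0,0,0.01],[0,0,0.005,0,0,0,0.01],[0,0,0.003,0,0,0,0.01]]' 40
python3 -m jog '[[0,0,0,0,0,0,0.01],[0,0,0,0,0,0,0.01]]' 40
```

```text
foot z est 64.3804601254505
foot rim -57.312633009539994 15.176152244913059 centre y 8.176152244913059
foot rim -57.32789732899917 15.85201502951267 centre y 8.85201502951267
foot rim -57.343161648458334 16.527877814112284 centre y 9.527877814112284
top (np.float64(-58.769205546585695), np.float64(11.19944180476367))
time_s: 6.35
eef_pos: [477.8, -52.7, 84.1]
ee_rot: [-0.0, 0.057, 0.998, 0.0]
force: [-0.2, 0.4, -1.0]
grip_width: 0.2
grip_force: 39.4
time_s: 6.55
eef_pos: [478.0, -52.4, 84.8]
ee_rot: [0.0, 0.057, 0.998, -0.0]
force: [0.8, -0.0, -0.9]
grip_width: 0.205
grip_force: 39.4
```

```bash

python3 -m jog '[[0,0,0.003,0,0,0,0.01],[0,0,0.003,0,0,0,0.01],[0,0,0.001,0,0,0,0.01],[0,0,0.001,0,0,0,0.01],[0,0,0,0,0,0,0.01]]' 40
python3 -m jog '[[0,0,0.001,0,0,0,0.01],[0,0,0,0,0,0,0.01],[0,0,0,0,0,0,0.01]]' 40
python3 -m jog '[[0,0,0.001,0,0,0,0.01],[0,0,0,0,0,0,0.01],[0,0,0,0,0,0,0.01]]' 40
```

```text
time_s: 7.05
eef_pos: [477.7, -52.2, 76.3]
ee_rot: [-0.0, 0.057, 0.998, 0.0]
force: [-0.1, -0.0, -1.5]
grip_width: 0.2
grip_force: 39.4
time_s: 7.35
eef_pos: [477.8, -52.3, 75.4]
ee_rot: [0.0, 0.057, 0.998, -0.0]
force: [-0.0, 0.4, -1.5]
grip_width: 0.199
grip_force: 39.4
time_s: 7.65
eef_pos: [478.1, -52.4, 74.8]
ee_rot: [0.001, 0.057, 0.998, -0.0]
force: [0.2, -0.4, 3.7]
grip_width: 0.202
grip_force: 39.8
```

```bash

python3 -m jog '[[-0.001,0,-0.0007,0,0,0,0.01],[0,0,0,0,0,0,0.01],[0,0,0,0,0,0,0.01]]' 40
python3 -m jog '[[-0.001,0,0,0,0,0,0.01],[0,0,0,0,0,0,0.01],[0,0,0,0,0,0,0.01]]' 40
python3 -m jog '[[-0.0007,0,0,0,0,0,0.01],[0,0,0,0,0,0,0.01],[0,0,0,0,0,0,0.01]]' 40
```

```text
time_s: 7.95
eef_pos: [478.6, -52.4, 74.9]
ee_rot: [-0.0, 0.057, 0.998, 0.0]
force: [0.3, 0.3, -0.3]
grip_width: 0.207
grip_force: 39.5
time_s: 8.25
eef_pos: [479.7, -52.5, 75.0]
ee_rot: [-0.0, 0.057, 0.998, 0.0]
force: [-0.1, 0.2, -0.8]
grip_width: 0.201
grip_force: 39.4
time_s: 8.55
eef_pos: [480.3, -52.5, 75.0]
ee_rot: [-0.0, 0.057, 0.998, 0.0]
force: [-1.0, -1.1, -1.5]
grip_width: 0.202
grip_force: 39.4
```

```bash

python3 -m jog '[[-0.0007,0,0,0,0,0,0.01],[0,0,0,0,0,0,0.01],[0,0,0,0,0,0,0.01]]' 40
python3 -m jog '[[-0.0007,0,0,0,0,0,0.01],[0,0,0,0,0,0,0.01],[0,0,0,0,0,0,0.01]]' 40
python3 - <<'E'
from h import *
s=sense(); print(gxy(s["eef_pos"]),s["force"],s["wrist_torque"])
E
```

```text
time_s: 8.85
eef_pos: [481.0, -52.6, 75.1]
ee_rot: [-0.0, 0.057, 0.998, 0.0]
force: [-2.2, 0.5, 0.0]
grip_width: 0.199
grip_force: 39.4
time_s: 9.15
eef_pos: [481.7, -52.7, 75.1]
ee_rot: [-0.0, 0.057, 0.998, 0.0]
force: [-2.5, 0.4, 0.3]
grip_width: 0.206
grip_force: 39.5
(np.float64(-58.162969979064556), np.float64(5.988828474204783)) [-2.4698464   0.43562227  0.28599842] [ 0.05663801  0.43389918 -0.00050512]
```

```bash

python3 -m jog '[[0.0005,0.006,0,0,0,0,0.01],[0,0.007,0,0,0,0,0.01],[0,0.007,0,0,0,0,0.01],[0,0.006,0,0,0,0,0.01],[0,0.004,0,0,0,0,0.01]]' 40
python3 -m jog '[[0,0.002,0,0,0,0,0.01],[0,0.002,0,0,0,0,0.01],[0,0.002,0,0,0,0,0.01],[0,0,0,0,0,0,0.01],[0,0,0,0,0,0,0.01]]' 40
python3 - <<'E'
from h import *
s=sense(); print(gxy(s["eef_pos"]),s["force"],s["wrist_torque"])
E
```

```text
time_s: 9.65
eef_pos: [484.8, -22.1, 75.1]
ee_rot: [0.0, 0.057, 0.998, 0.0]
force: [-2.0, -0.5, -1.2]
grip_width: 0.204
grip_force: 39.4
time_s: 10.15
eef_pos: [485.4, -16.8, 75.1]
ee_rot: [0.0, 0.057, 0.998, 0.0]
force: [-0.7, 1.0, -0.8]
grip_width: 0.201
grip_force: 39.4
(np.float64(-22.09265507229562), np.float64(6.48227246080899)) [-0.65913451  0.98215348 -0.83190001] [ 0.16276882  0.28079691 -0.06546591]
```

Now I'll go in 2 mm steps and watch the push.

```bash

python3 -m jog '[[0,0.002,0,0,0,0,0.01],[0,0.002,0,0,0,0,0.01],[0,0.001,0,0,0,0,0.01],[0,0,0,0,0,0,0.01],[0,0,0,0,0,0,0.01]]' 40
python3 -m jog '[[0,0.002,0,0,0,0,0.01],[0,0.002,0,0,0,0,0.01],[0,0,0,0,0,0,0.01],[0,0,0,0,0,0,0.01]]' 40
python3 - <<'E'
from h import *
s=sense(); print(gxy(s["eef_pos"]),s["force"],s["wrist_torque"])
E
```

```text
time_s: 10.65
eef_pos: [486.0, -11.8, 75.1]
ee_rot: [0.0, 0.057, 0.998, 0.0]
force: [-1.7, -0.1, -0.4]
grip_width: 0.2
grip_force: 39.4
time_s: 11.05
eef_pos: [486.4, -7.8, 75.1]
ee_rot: [-0.0, 0.057, 0.998, 0.0]
force: [-2.1, 1.0, -1.0]
grip_width: 0.196
grip_force: 39.4
(np.float64(-13.000323645674959), np.float64(6.508625292602099)) [-2.13252568  0.96567431 -1.02913973] [ 0.12154297  0.21326346 -0.02702412]
```

```bash

python3 -m jog '[[0,0.001,0,0,0,0,0.01],[0,0.001,0,0,0,0,0.01],[0,0,0,0,0,0,0.01],[0,0,0,0,0,0,0.01]]' 40
python3 - <<'E'
from h import *
s=sense(); print(gxy(s["eef_pos"]),s["force"],s["wrist_torque"])
E
```

```text
time_s: 11.45
eef_pos: [486.6, -5.9, 75.1]
ee_rot: [-0.0, 0.057, 0.998, 0.0]
force: [-0.8, 1.0, -1.1]
grip_width: 0.199
grip_force: 39.4
(np.float64(-11.117238710524934), np.float64(6.51893138482624)) [-0.81329107  0.95282658 -1.13810598] [-0.0252176   0.30346244  0.00201373]
```

```bash

for i in 1; do python3 -m jog '[[0,0.001,0,0,0,0,0.01],[0,0.001,0,0,0,0,0.01],[0,0,0,0,0,0,0.01],[0,0,0,0,0,0,0.01]]' 40
python3 -m jog '[[0,0.001,0,0,0,0,0.01],[0,0,0,0,0,0,0.01],[0,0,0,0,0,0,0.01]]' 40
python3 -m jog '[[0,0.001,0,0,0,0,0.01],[0,0,0,0,0,0,0.01],[0,0,0,0,0,0,0.01]]' 40; done
python3 - <<'E'
from h import *
s=sense(); print(gxy(s["eef_pos"]),s["force"],s["wrist_torque"])
E
```

```text
time_s: 11.85
eef_pos: [486.8, -4.0, 75.1]
ee_rot: [-0.0, 0.057, 0.998, -0.0]
force: [-2.1, -1.1, -1.1]
grip_width: 0.199
grip_force: 39.4
time_s: 12.15
eef_pos: [487.0, -3.1, 75.1]
ee_rot: [-0.0, 0.057, 0.998, -0.0]
force: [-2.6, -2.9, -0.8]
grip_width: 0.198
grip_force: 39.4
time_s: 12.45
eef_pos: [487.0, -2.1, 75.1]
ee_rot: [-0.0, 0.057, 0.998, -0.0]
force: [-3.2, -4.0, -0.2]
grip_width: 0.197
grip_force: 39.5
(np.float64(-7.302792766785291), np.float64(6.563222082150462)) [-3.16815605 -3.98156204 -0.24562529] [-1.03219262  0.5875619  -0.02759496]
```

```bash

python3 -m jog '[[0,0.001,0,0,0,0,0.01],[0,0,0,0,0,0,0.01],[0,0,0,0,0,0,0.01]]' 40
python3 -m jog '[[0,0.001,0,0,0,0,0.01],[0,0,0,0,0,0,0.01],[0,0,0,0,0,0,0.01]]' 40
python3 -m jog '[[0,0.001,0,0,0,0,0.01],[0,0,0,0,0,0,0.01],[0,0,0,0,0,0,0.01]]' 40
python3 - <<'E'
from h import *
s=sense(); T=pose(); print(gxy(s["eef_pos"]),s["force"],s["wrist_torque"],T[:3,2])
E
```

```text
time_s: 12.75
eef_pos: [487.1, -1.3, 75.1]
ee_rot: [-0.0, 0.057, 0.998, -0.0]
force: [-3.0, -4.4, -1.1]
grip_width: 0.205
grip_force: 39.6
time_s: 13.05
eef_pos: [487.2, -0.5, 75.1]
ee_rot: [-0.0, 0.057, 0.998, -0.001]
force: [-3.2, -6.2, -1.5]
grip_width: 0.204
grip_force: 39.7
time_s: 13.35
eef_pos: [487.3, 0.3, 75.1]
ee_rot: [-0.0, 0.057, 0.998, -0.001]
force: [-3.8, -7.7, -0.6]
grip_width: 0.203
grip_force: 39.9
(np.float64(-4.861434385139219), np.float64(6.627748526878774)) [-3.77436984 -7.68969603 -0.58715025] [-1.72206414  0.7540906   0.02082373] [-6.05825503e-04 -1.43018587e-03 -9.99998794e-01]
```

```bash

python3 -m jog '[[0,0.001,0,0,0,0,0.01],[0,0,0,0,0,0,0.01],[0,0,0,0,0,0,0.01]]' 40
python3 -m jog '[[0,0.001,0,0,0,0,0.01],[0,0,0,0,0,0,0.01],[0,0,0,0,0,0,0.01]]' 40
python3 - <<'E'
from h import *
s=sense(); T=pose(); print(gxy(s["eef_pos"]),s["force"],s["wrist_torque"],T[:3,2])
E
```

```text
time_s: 13.65
eef_pos: [487.4, 1.4, 75.2]
ee_rot: [-0.0, 0.057, 0.998, -0.001]
force: [-4.1, -6.0, 0.6]
grip_width: 0.204
grip_force: 39.9
time_s: 13.95
eef_pos: [487.6, 2.2, 75.2]
ee_rot: [-0.0, 0.057, 0.998, -0.001]
force: [-4.1, -8.6, 0.2]
grip_width: 0.204
grip_force: 40.3
(np.float64(-2.911109324412969), np.float64(6.5618300754057985)) [-4.05473692 -8.56133156  0.18936627] [-1.77524402  0.84229348 -0.00751384] [-4.43778140e-04 -1.55208163e-03 -9.99998697e-01]
```

```bash
python3 - <<'E'
from h import *
T,im=shot("w4"); print(gxy(T[:3,3]))
cv2.imwrite("pics/w4c.png",cv2.resize(im[150:400,190:440,::-1],None,fx=2.4,fy=2.4))
x,y=gxy(T[:3,3])
for z in(6,44,60,105): print(z,[tuple(np.round((np.array(proj("wrist",gw(x+d,7,z),T))-[190,150])*2.4)) for d in(-7,7)])
E
```

```text
(np.float64(-2.911109324412969), np.float64(6.5618300754057985))
6 [(np.float64(269.0), np.float64(245.0)), (np.float64(325.0), np.float64(245.0))]
44 [(np.float64(264.0), np.float64(306.0)), (np.float64(330.0), np.float64(306.0))]
60 [(np.float64(262.0), np.float64(338.0)), (np.float64(333.0), np.float64(338.0))]
105 [(np.float64(252.0), np.float64(466.0)), (np.float64(345.0), np.float64(466.0))]
```

View pics/w4c.png

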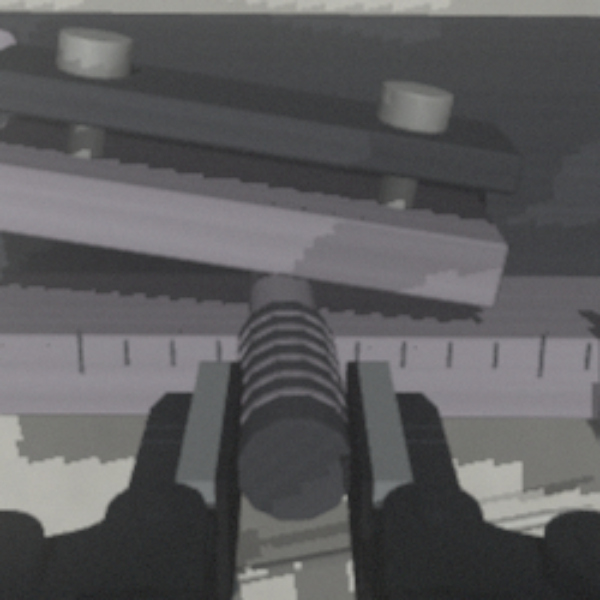

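The pin's lower part is at crop u≈253–312 (centre 282), and the handle top is centred at 293. The pin is wedged but leans about 2.5° towards +x, because the foot lags in the pads. I'll ease back, lead with the foot, and press again.

```bash

python3 -m jog '[[0.0003,-0.0015,0,0,0,0,0.01],[0,-0.0015,0,0,0,0,0.01],[0,-0.001,0,-0.02,0,0,0.01],[0,0,0,-0.025,0,0,0.01],[0,0,0,0,0,0,0.01]]' 40
python3 -m jog '[[0,0,0,0,0,0,0.01],[0,0,0,0,0,0,0.01]]' 40
cat > m.py <<'E'
from h import *
s=sense(); T=pose(); f=s["force"]; x,y=gxy(T[:3,3]); print("g",round(x,2),round(y,2),"F gx,gy,z",f[:2]@ex,f[:2]@ey,f[2],"tq",s["wrist_torque"].round(2),"tilt",T[:3,2].round(4))
E
python3 m.py
```

```text
time_s: 14.5
eef_pos: [486.8, -1.3, 75.1]
ee_rot: [0.001, 0.057, 0.998, 0.023]
force: [-4.0, -0.2, 1.9]
grip_width: 0.2
grip_force: 39.8
time_s: 14.7
eef_pos: [486.9, -1.1, 75.1]
ee_rot: [0.001, 0.057, 0.998, 0.022]
force: [-4.2, -3.5, 1.9]
grip_width: 0.202
grip_force: 39.9
g -6.3 6.85 F gx,gy,z -3.9814693782181165 3.722769381900976 1.9374051107817298 tq [-0.84  0.76 -0.  ] tilt [ 0.005   0.0443 -0.999 ]
```

```bash

python3 -m jog '[[0.0004,0.001,0,0,0,0,0.01],[0,0,0,0,0,0,0.01],[0,0,0,0,0,0,0.01]]' 40 >/dev/null; python3 m.py
python3 -m jog '[[0.0003,0.001,0,0,0,0,0.01],[0,0,0,0,0,0,0.01],[0,0,0,0,0,0,0.01]]' 40 >/dev/null; python3 m.py
python3 -m jog '[[0,0.001,0,0,0,0,0.01],[0,0,0,0,0,0,0.01],[0,0,0,0,0,0,0.01]]' 40 >/dev/null; python3 m.py
python3 - <<'E'
from h import *
T,im=shot("w5"); x,y=gxy(T[:3,3]); g=cv2.cvtColor(im,cv2.COLOR_RGB2GRAY)
for z,yy in((52,14),(105,7)):
    print(z,"px for x=-10,-6,-2",[np.round(proj("wrist",gw(d,yy,z),T),1).tolist() for d in(-10,-6,-2)])
for v in(268,270,343,348): print(v,"from 285",g[v,285:350].tolist())
E
```

```text
g -5.67 6.99 F gx,gy,z -5.416521886599058 3.452812690620126 0.5953867728548532 tq [-1.3   0.61 -0.01] tilt [ 0.0055  0.0433 -0.999 ]
g -4.98 7.12 F gx,gy,z -8.067185129094096 1.9734552989806617 -0.30536087671195555 tq [-1.68  0.56  0.03] tilt [ 0.0058  0.0426 -0.9991]
g -4.26 7.08 F gx,gy,z -9.545205779059074 1.745460870302206 -1.6595684235720702 tq [-2.08  0.53 -0.03] tilt [ 0.0058  0.042  -0.9991]
52 px for x=-10,-6,-2 [[300.2, 271.7], [308.4, 271.6], [316.7, 271.5]]
105 px for x=-10,-6,-2 [[302.4, 345.7], [313.4, 345.5], [324.3, 345.2]]
268 from 285 [64, 62, 64, 64, 62, 61, 63, 62, 65, 70, 69, 71, 84, 89, 92, 92, 96, 98, 98, 100, 99, 100, 98, 99, 98, 99, 99, 98, 95, 96, 95, 90, 85, 71, 65, 64, 64, 64, 65, 64, 70, 72, 71, 76, 84, 88, 94, 101, 99, 103, 104, 108, 110, 114, 115, 118, 119, 118, 119, 118, 115, 116, 117, 119, 117]
270 from 285 [60, 63, 63, 65, 67, 64, 64, 61, 66, 70, 77, 85, 87, 90, 89, 92, 95, 96, 96, 100, 100, 101, 100, 98, 97, 101, 98, 98, 97, 95, 93, 94, 89, 84, 71, 61, 62, 65, 65, 62, 60, 65, 66, 62, 62, 60, 64, 61, 63, 62, 60, 61, 66, 64, 69, 74, 76, 79, 80, 85, 93, 99, 100, 102, 103]
343 from 285 [40, 36, 42, 43, 58, 68, 71, 66, 66, 69, 69, 66, 67, 67, 70, 68, 68, 66, 71, 71, 67, 67, 69, 66, 69, 66, 67, 68, 68, 69, 70, 71, 69, 67, 69, 69, 66, 67, 66, 69, 68, 65, 71, 74, 73, 75, 74, 72, 70, 52, 48, 40, 35, 38, 40, 43, 42, 42, 44, 61, 85, 99, 101, 98, 101]
348 from 285 [37, 38, 38, 42, 55, 66, 69, 68, 70, 71, 68, 64, 65, 66, 68, 64, 69, 66, 66, 67, 70, 68, 68, 75, 71, 70, 65, 69, 69, 63, 70, 70, 72, 72, 71, 71, 72, 74, 74, 74, 74, 74, 71, 75, 67, 65, 65, 68, 66, 57, 46, 43, 42, 38, 39, 42, 46, 44, 43, 47, 75, 101, 101, 98, 100]
```

```bash

python3 -m jog '[[0,0,0,0,0,0,0.03],[0,0,0,0,0,0,0.04],[0,0,0,0,0,0,0.04],[0,0,0,0,0,0,0.04]]' 
python3 m.py
python3 - <<'E'
from h import *
T,im=shot("w6"); g=cv2.cvtColor(im,cv2.COLOR_RGB2GRAY)
cv2.imwrite("pics/w6c.png",cv2.resize(im[150:400,190:440,::-1],None,fx=2.4,fy=2.4))
for z,yy in((52,14),(105,7)):
    print(z,"px for x=-10,-6,-2",[np.round(proj("wrist",gw(d,yy,z),T),1).tolist() for d in(-10,-6,-2)])
for v in(268,270,343,348): print(v,"from 285",g[v,280:350].tolist())
E
```

```text
time_s: 16.05
eef_pos: [486.8, 2.3, 75.3]
ee_rot: [0.002, 0.057, 0.998, 0.023]
force: [0.5, 1.1, -0.6]
grip_width: 0.464
grip_force: 0.0
g -2.94 7.36 F gx,gy,z 1.149461400558461 -0.36271039478888334 -0.5989579568232579 tq [-0.02 -0.05  0.05] tilt [ 0.0056  0.0449 -0.999 ]
52 px for x=-10,-6,-2 [[297.3, 272.3], [305.6, 272.1], [313.8, 272.0]]
105 px for x=-10,-6,-2 [[299.0, 346.3], [310.0, 346.0], [320.9, 345.8]]
268 from 285 [66, 63, 64, 64, 64, 63, 63, 65, 60, 66, 65, 64, 67, 77, 80, 86, 91, 95, 96, 95, 101, 100, 100, 101, 101, 102, 100, 99, 100, 96, 97, 97, 97, 89, 78, 72, 67, 67, 67, 72, 72, 76, 83, 85, 90, 93, 97, 100, 105, 108, 110, 114, 115, 118, 119, 121, 118, 121, 117, 119, 116, 119, 120, 119, 118, 121, 119, 120, 118, 120]
270 from 285 [62, 63, 65, 61, 63, 64, 61, 62, 63, 63, 64, 68, 82, 81, 89, 89, 92, 97, 96, 99, 99, 99, 98, 100, 103, 99, 100, 99, 97, 97, 95, 97, 99, 96, 90, 81, 73, 61, 62, 60, 63, 63, 63, 66, 63, 60, 64, 63, 61, 61, 63, 63, 64, 71, 72, 75, 75, 83, 89, 93, 100, 100, 104, 103, 109, 115, 115, 116, 119, 118]
343 from 285 [158, 158, 143, 119, 98, 67, 70, 72, 72, 72, 73, 73, 71, 75, 74, 74, 74, 78, 77, 74, 78, 80, 79, 81, 79, 79, 82, 85, 80, 82, 82, 81, 82, 82, 83, 81, 81, 77, 80, 77, 78, 80, 79, 82, 80, 78, 79, 80, 79, 81, 78, 81, 79, 90, 131, 158, 161, 169, 176, 181, 183, 178, 181, 181, 183, 159, 140, 157, 160, 160]
348 from 285 [179, 177, 178, 157, 97, 64, 73, 74, 73, 72, 71, 73, 75, 76, 81, 82, 78, 80, 80, 80, 80, 82, 83, 82, 80, 82, 83, 82, 80, 80, 80, 81, 79, 77, 80, 79, 78, 80, 81, 80, 82, 81, 80, 80, 81, 82, 79, 81, 83, 81, 81, 81, 80, 94, 146, 179, 179, 180, 179, 179, 180, 179, 179, 181, 183, 182, 182, 183, 181, 179]
```

View pics/w6c.png

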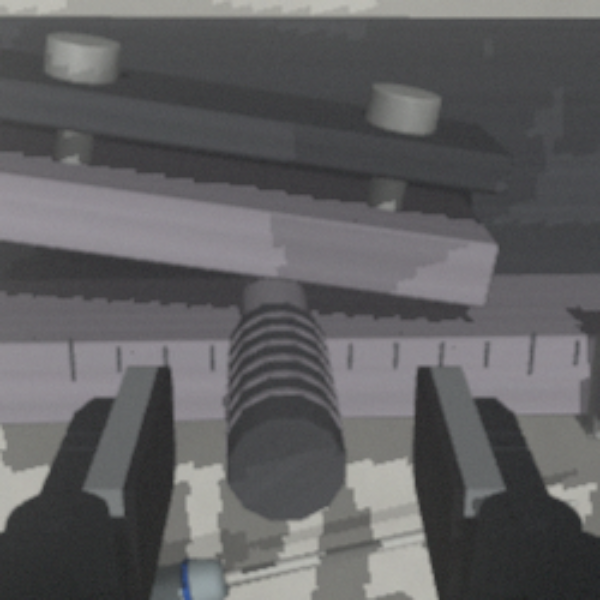

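The pin stands wedged and upright: centre x ≈ −6.6 at both z = 52 and the handle top, with the gripper clear on both sides. I'll retreat upward and go to the rider's tab.

```bash

python3 -m jog '[[0,0,-0.01,0,0,0,0.04],[0,0,-0.025,0,0,0,0.04],[0,0,-0.03,0,0,0,0.04],[0,0,-0.01,0.022,0,0,0.04],[0,0,0,0.023,0,0,0.04]]' >/dev/null
python3 -m jog '[[-0.004,0.0245,0,0,0,0,0.04],[-0.004,0.0245,0,0,0,0,0.04],[-0.004,0.0245,0,0,0,0,0.04],[-0.004,0.0245,0,0,0,0,0.04],[-0.0015,0.0245,0,0,0,0,0.04]]' >/dev/null
python3 -m jog '[[0,0,0,0,0,0,0.04],[0,0,0,0,0,0,0.04]]'
python3 m.py
python3 - <<'E'
from h import *
T,im=shot("w7"); g=cv2.cvtColor(im,cv2.COLOR_RGB2GRAY)
print("tab exp px",[np.round(proj("wrist",gw(x,0,88),T),1).tolist() for x in(112,118,124)],"blade",np.round(proj("wrist",gw(63,10,55),T),1), "pin",np.round(proj("wrist",gw(-6.6,14,52),T),1))
cv2.imwrite("pics/w7c.png",cv2.resize(im[150:450,60:460,::-1],None,fx=2,fy=2))
E
```

```text
time_s: 17.3
eef_pos: [516.9, 118.7, 149.0]
ee_rot: [-0.001, 0.056, 0.998, -0.0]
force: [-0.3, 0.4, -0.1]
grip_width: 0.467
grip_force: 0.0
g 116.14 -9.03 F gx,gy,z 0.36244568394939575 0.35852980193489015 -0.12186278558925416 tq [0.01 0.05 0.01] tilt [-1.9e-03 -8.0e-04 -1.0e+00]
tab exp px [[306.6, 243.0], [317.1, 243.0], [327.5, 243.1]] blade [231.2 211.8] pin [124.3 204.3]
```

View pics/w7c.png

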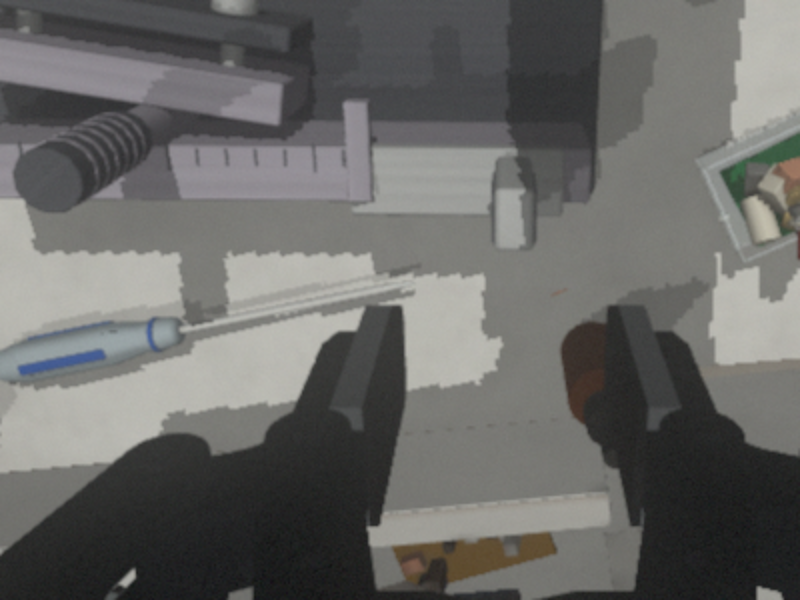

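The tab's top is at crop u≈495–528 (x≈117.5), centred between the pads. The pin still stands upright at left, with the blade edge at crop u≈345. Descending around the tab.

```bash

python3 -m jog '[[-0.001,0.001,0.02,0,0,0,0.04],[0,0,0.025,0,0,0,0.04],[0,0,0.02,0,0,0,0.04],[0,0,0.01,0,0,0,0.04],[0,0,0,0,0,0,0.03]]' >/dev/null
python3 -m jog '[[0,0,0,0,0,0,0.026],[0,0,0,0,0,0,0.026],[0,0,0,0,0,0,0.026],[0,0,0,0,0,0,0.026]]'
python3 m.py
```

```text
time_s: 18.25
eef_pos: [518.8, 119.3, 75.7]
ee_rot: [0.0, 0.057, 0.998, 0.0]
force: [-1.2, 0.2, -0.0]
grip_width: 0.306
grip_force: 0.0
g 117.02 -10.9 F gx,gy,z 0.024372046572324387 1.1847986838458375 -0.01744528200879711 tq [0.05 0.02 0.03] tilt [ 0.001 -0.    -1.   ]
```

```bash

python3 -m jog '[[0,-0.004,0,0,0,0,0.026],[0,-0.004,0,0,0,0,0.026],[0,-0.006,0,0,0,0,0.026],[0,-0.008,0,0,0,0,0.026],[0,-0.008,0,0,0,0,0.026]]' >/dev/null; python3 m.py
python3 -m jog '[[0,-0.008,0,0,0,0,0.026],[0,-0.008,0,0,0,0,0.026],[0,-0.005,0,0,0,0,0.026],[0,-0.004,0,0,0,0,0.026],[0,-0.002,0,0,0,0,0.026]]' >/dev/null; python3 m.py
python3 -m jog '[[0,0,0,0,0,0,0.026],[0,0,0,0,0,0,0.026]]' >/dev/null; python3 m.py
python3 - <<'E'
from h import *
T,im=shot("w8"); g=cv2.cvtColor(im,cv2.COLOR_RGB2GRAY)
a,b=proj("wrist",gw(-6.6,14,52),T); print("pin px",a,b,"x=0.4:",proj("wrist",gw(.4,14,52),T))
v=int(b); 
for k in(-3,0,3): print(v+k,int(a)-20,g[v+k,int(a)-20:int(a)+70].tolist())
E
```

```text
g 86.19 -10.74 F gx,gy,z 0.02963308927269005 0.029212341589017924 0.3192526955722533 tq [0.04 0.06 0.03] tilt [-1.e-04 -1.e-04 -1.e+00]
g 59.64 -10.81 F gx,gy,z 0.09903114999477308 0.08821929282191678 -0.2603841056105277 tq [-0.02 -0.02 -0.02] tilt [-0. -0. -1.]
g 60.15 -10.81 F gx,gy,z -0.6241611678207858 -0.2603623052824942 -0.6202231969384902 tq [-0.01 -0.03  0.03] tilt [ 0.  0. -1.]
pin px 172.2288819928826 236.0925934502339 x=0.4: (np.float64(187.1123392109667), np.float64(236.12859129649334))
233 152 [60, 63, 59, 60, 60, 62, 61, 62, 60, 60, 58, 59, 63, 59, 62, 60, 59, 59, 59, 62, 79, 93, 103, 113, 114, 113, 111, 114, 114, 113, 111, 114, 110, 100, 98, 96, 99, 101, 96, 87, 90, 95, 100, 108, 114, 117, 120, 122, 126, 131, 134, 134, 137, 133, 132, 133, 135, 133, 135, 136, 135, 134, 138, 135, 136, 136, 137, 137, 137, 139, 138, 135, 138, 139, 139, 138, 139, 139, 136, 138, 147, 151, 154, 152, 156, 162, 162, 160, 161, 159]
236 152 [66, 65, 66, 70, 69, 65, 67, 67, 68, 66, 65, 63, 67, 68, 67, 68, 69, 87, 102, 107, 112, 112, 114, 113, 113, 112, 113, 109, 112, 110, 108, 113, 109, 109, 107, 108, 107, 103, 103, 100, 98, 95, 93, 83, 71, 74, 71, 74, 73, 77, 73, 74, 74, 73, 73, 73, 78, 81, 85, 92, 96, 101, 108, 112, 118, 120, 123, 125, 130, 133, 134, 136, 134, 133, 134, 134, 136, 136, 135, 135, 145, 159, 156, 157, 157, 158, 159, 161, 157, 160]
239 152 [73, 75, 71, 67, 71, 72, 69, 69, 69, 66, 70, 71, 70, 67, 74, 76, 77, 77, 77, 77, 81, 89, 98, 107, 113, 112, 111, 110, 110, 111, 107, 106, 104, 108, 105, 104, 97, 98, 98, 94, 93, 92, 91, 88, 84, 74, 72, 74, 74, 74, 74, 74, 70, 71, 71, 73, 74, 73, 76, 73, 69, 73, 72, 73, 71, 73, 75, 73, 70, 71, 75, 75, 76, 75, 78, 88, 94, 97, 101, 109, 116, 127, 133, 140, 140, 142, 148, 150, 154, 157]
```

```bash
cat > prof.py <<'E'
from h import *
import sys
def prof(n,y,z,xs):
    T=np.load(f"pics/{n}.npy"); g=cv2.cvtColor(cv2.imread(f"pics/{n}.png"),cv2.COLOR_BGR2GRAY).astype(np.float32)
    p=np.array([proj("wrist",gw(x,y,z),T) for x in xs],np.float32)
    return cv2.remap(g,p[:,0].reshape(1,-1),p[:,1].reshape(1,-1),cv2.INTER_LINEAR)[0].astype(int).tolist()
E
python3 - <<'E'
from prof import *
for n,a in(("w1",50),("w7",50),("w8",-20)):
  for y in(-5,5,12): print(n,y,"from",a,prof(n,y,55,np.arange(a,a+40,1.)))
print("tab w7",prof("w7",-10,88,np.arange(100,135,1.))); print("tab w8",prof("w8",-10,88,np.arange(40,85,1.)))
E
```

```text
w1 -5 from 50 [133, 130, 132, 131, 131, 131, 131, 130, 131, 131, 118, 73, 77, 117, 130, 127, 126, 127, 125, 127, 121, 135, 141, 143, 141, 141, 142, 141, 142, 142, 142, 140, 142, 143, 141, 143, 141, 140, 140, 139]
w1 5 from 50 [92, 91, 94, 93, 91, 92, 92, 88, 76, 58, 57, 61, 72, 111, 127, 128, 126, 126, 126, 125, 110, 92, 92, 92, 91, 91, 91, 91, 91, 89, 91, 90, 90, 91, 90, 91, 88, 90, 85, 67]
w1 12 from 50 [82, 82, 83, 81, 81, 81, 81, 80, 82, 80, 81, 77, 74, 115, 128, 126, 127, 127, 126, 127, 110, 81, 78, 78, 78, 78, 78, 77, 77, 78, 78, 67, 52, 52, 52, 52, 48, 50, 50, 51]
w7 -5 from 50 [144, 145, 135, 116, 143, 147, 146, 148, 146, 146, 147, 146, 145, 139, 143, 144, 141, 142, 142, 142, 137, 113, 130, 159, 160, 159, 160, 161, 160, 161, 159, 160, 159, 159, 159, 161, 161, 160, 160, 160]
w7 5 from 50 [102, 101, 102, 101, 102, 104, 101, 102, 102, 102, 102, 102, 102, 115, 143, 146, 143, 143, 142, 143, 138, 103, 67, 66, 97, 102, 102, 103, 102, 102, 101, 102, 101, 102, 102, 101, 102, 103, 102, 102]
w7 12 from 50 [55, 56, 57, 63, 68, 72, 71, 71, 74, 73, 72, 72, 72, 82, 136, 145, 143, 143, 142, 
[... 373 characters left out ...]
, 95, 65, 68, 105, 61, 66, 73, 70, 83, 113, 102, 113, 111, 114, 113, 112, 112, 115, 113, 114, 114, 114, 115, 113]
w8 12 from -20 [71, 73, 72, 74, 69, 79, 93, 112, 124, 122, 122, 115, 107, 95, 77, 70, 69, 76, 93, 105, 101, 99, 91, 87, 85, 80, 76, 71, 71, 71, 70, 73, 72, 73, 72, 76, 74, 72, 73, 73]
tab w7 [126, 124, 125, 126, 125, 124, 124, 124, 124, 124, 123, 111, 102, 147, 164, 165, 165, 164, 162, 162, 149, 106, 107, 94, 85, 120, 121, 122, 122, 122, 121, 120, 120, 120, 120]
tab w8 [118, 120, 113, 64, 60, 61, 93, 204, 197, 148, 174, 196, 202, 206, 206, 152, 182, 201, 208, 195, 138, 138, 140, 140, 139, 140, 138, 139, 139, 138, 139, 138, 127, 58, 59, 61, 83, 120, 119, 118, 117, 118, 85, 62, 63]
```

```bash
python3 - <<'E'
from prof import *
T=np.load("pics/w8.npy"); print(gxy(T[:3,3]),T[2,3])
print("px tab -x/+x corners if centre 66:",[np.round(proj("wrist",gw(x,y,88),T)).tolist() for x in(60,72) for y in(0,-20)]," if 52:",[np.round(proj("wrist",gw(x,y,88),T)).tolist() for x in(46,58) for y in(0,-20)])
print("blade top corners if edge 11",np.round(proj("wrist",gw(11,17,55),T)),np.round(proj("wrist",gw(19,17,55),T)),"if .4",np.round(proj("wrist",gw(.4,17,55),T)))
g=cv2.cvtColor(cv2.imread("pics/w8.png"),cv2.COLOR_BGR2GRAY)
for v in range(196,330,6): print(v,"".join(f"{p:4d}" for p in g[v,150:390:6]))
E
```

```text
(np.float64(60.15134312802862), np.float64(-10.805645977400316)) 75.16183963075484
px tab -x/+x corners if centre 66: [[314.0, 298.0], [314.0, 342.0], [344.0, 298.0], [343.0, 342.0]]  if 52: [[279.0, 297.0], [280.0, 341.0], [309.0, 298.0], [309.0, 342.0]]
blade top corners if edge 11 [208. 232.] [225. 232.] if .4 [185. 232.]
196  112 112 113 112 110 111 110  70  70  63  65  70  73  75  95  94  65  59  54  59  59  63  59  77  77  75  75  74  86  87  86  85  85  85  84  75  79  73  75  75
202  154 155 152 152 145 119 111 114 113 114 111 111 111  74 157  92  69  69  67  69  65  66  56  78  77  78  77  75  87  86  84  87  88  87  86  77  74  76  75  78
208  159 158 160 159 159 159 154 155 148 140 139 125 111 107 113 113 112 106 111  69  68  69  61  78  78  78  88  87  88  87  86  88  91  90  88  79  80  78  80  78
214  159 155 157 156 153 157 158 147 136 138 137 137 135 136 137 139 141 132 111 110 109  98  58  77  76  82  79  89  80  91  81  90  83  88  85  79  81  79  79  79
220  163 162 161 160 160 159 138 136 134 134 133 132 133 138 139 137 136 142 154 158 158  72  59  79  79  79  74 
[... 2321 characters left out ...]
 146 146 147  62 120 119 154 153 156 160
310   93 132 135 136 133 134 136 134 134 137 135 136 136 136 137 138 139 140 132 119 120  62 136 139 138 139 140 139 138 141 138 140 138  58 121 121 135 140 140 143
316  112 136 138 136 135 136 135 135 136 137 136 136 135 133 137 135  63  63 115 119 117  63 137 138 138 139 140 140 139 140 139 141 140  59 119 118 118  64  64 138
322  207 206 206 207 206 206 206 137 138 134 137 134 205 203 203 106  64  63 120 121  93  60 204 205 204 208 209 208 141 140 138 139 139  60  89 118 119  65  63  70
328  203 204 205 207 206 205 206 137 134 135 139 135 203 201 201  69  68  70 120 118  59  59 203 204 204 206 209 208 138 135 115 117 137  58  59 117 118  65  66  65
```

```bash
python3 - <<'E'
from prof import *
T=np.load("pics/w8.npy")
for x in(55,60,63,66,71): print(x,np.round(proj("wrist",gw(x,12,55),T),1),np.round(proj("wrist",gw(x,-14,55),T),1))
print("w8 y=12,z=55",prof("w8",12,55,np.arange(50,85,1.)))
print("w8 y=-5,z=44 from 0",prof("w8",-5,44,np.arange(0,100,1.)))
print("w7 y=-5,z=44 from 0",prof("w7",-5,44,np.arange(0,100,1.)))
print("tab at118 px",[np.round(proj("wrist",gw(x,y,88),T)).tolist() for x in(112,124) for y in(0,-20)])
g=cv2.cvtColor(cv2.imread("pics/w8.png"),cv2.COLOR_BGR2GRAY)
for v in range(226,360,8): print(v,"".join(f"{p:4d}" for p in g[v,336:560:6]))
E
```

```text
55 [303.1 242.5] [303.3 293.3]
60 [313.8 242.5] [313.6 293.3]
63 [320.3 242.5] [319.8 293.3]
66 [326.7 242.5] [326.  293.3]
71 [337.5 242.5] [336.3 293.4]
w8 y=12,z=55 [115, 114, 113, 113, 115, 114, 114, 113, 113, 114, 114, 115, 114, 113, 140, 140, 140, 138, 141, 138, 134, 117, 113, 113, 113, 114, 114, 114, 113, 114, 114, 114, 114, 113, 112]
w8 y=-5,z=44 from 0 [82, 128, 162, 160, 161, 162, 160, 162, 162, 157, 115, 150, 162, 162, 163, 163, 162, 162, 162, 159, 116, 154, 163, 163, 163, 163, 163, 164, 164, 161, 112, 165, 164, 163, 163, 163, 163, 164, 164, 163, 112, 163, 165, 163, 166, 165, 165, 164, 164, 158, 123, 162, 163, 165, 164, 164, 164, 165, 164, 156, 124, 164, 154, 102, 137, 141, 140, 138, 139, 140, 139, 132, 145, 156, 155, 170, 174, 175, 178, 178, 177, 177, 177, 178, 176, 177, 176, 177, 176, 175, 176, 176, 175, 175, 175, 176, 154, 152, 154, 153]
w7 y=-5,z=44 from 0 [81, 103, 143, 142, 143, 141, 141, 141, 140, 137, 103, 123, 141, 143, 144, 140, 142, 142, 145, 141, 110, 124, 143, 144, 144, 144, 143, 144, 144, 138, 112, 134, 145, 144, 146, 144, 144, 143, 143, 138, 107, 130, 145, 1
[... 2330 characters left out ...]
 120 120 111 134 135 136 137 138 138 137 174 207 205 181 136 135 124 140
330  137 138  58  58 118 118  60  59  60 141 137 138 140 138 135 137 138  83 117 118 119 121 125 132 134 137 137 137 138 136 171 206 207 178 136 207 206 181
338  190 204  60  59 118 119 113  62  56  89 136 137 136 136 137 135 135 123 114 118 118 121 133 135 132 134 135 110 121 112 180 179 206 207 208 207 204 138
346  204 204  62  58 118 118 117  57  56  59 135 135 136 134 133 134 135 137 135 134 135 133 113 106 110 112 108 110 112 111 194 207 205 200 205 204 207 182
354  206 205  57  60 111 142  58  57  58  56  90 133 134 135 133 138 134 135 136 119 107 110 106 106 107 110 113 115 112 192 205 206 205 204 204 206 206 203
```

Numbers from w8 (blade edge still at x≈63.5, tab still at u≈445–470) show the rider did not move. The tips seem to have passed above the tab, so the pads stand higher than assumed at this opening. I'll go back and lower more.

```bash

python3 -m jog '[[0,0,-0.025,0,0,0,0.03],[0,0,-0.025,0,0,0,0.04],[0,0.0145,0,0,0,0,0.04],[0,0.0145,0,0,0,0,0.04],[0,0.0145,0,0,0,0,0.04]]' >/dev/null
python3 -m jog '[[0,0.0145,0,0,0,0,0.04],[0,0,0.02,0,0,0,0.04],[0,0,0.02,0,0,0,0.04],[0,0,0.01,0,0,0,0.04],[0,0,0,0,0,0,0.04]]' >/dev/null; python3 m.py
python3 -m jog '[[0,0,0.003,0,0,0,0.034],[0,0,0.003,0,0,0,0.03],[0,0,0.003,0,0,0,0.026],[0,0,0,0,0,0,0.026],[0,0,0,0,0,0,0.026]]'; python3 m.py
python3 - <<'E'
from prof import *
T,im=shot("w9"); g=cv2.cvtColor(im,cv2.COLOR_RGB2GRAY)
print("tab px",[np.round(proj("wrist",gw(x,y,88),T)).tolist() for x in(112,124) for y in(0,-20)])
x,y=gxy(T[:3,3])
for zt in(-11,0,10,15): print("pad tip corner px if tip at",zt,np.round(proj("wrist",gw(x+13,y+11,T[2,3]+zt),T)),np.round(proj("wrist",gw(x-13,y+11,T[2,3]+zt),T)))
for v in range(250,360,6): print(v,"".join(f"{p:4d}" for p in g[v,240:390:4]))
E
```

```text
g 118.39 -9.78 F gx,gy,z -0.11121560890412494 -0.46719606755930626 0.4594140606830258 tq [ 0.01  0.01 -0.04] tilt [-0.0032 -0.     -1.    ]
time_s: 21.0
eef_pos: [518.8, 120.3, 66.3]
ee_rot: [0.0, 0.057, 0.998, 0.0]
force: [-1.6, 0.1, 0.8]
grip_width: 0.304
grip_force: 0.0
g 117.97 -10.76 F gx,gy,z -0.07613480038237241 1.6166887579962455 0.8451967175846413 tq [0.04 0.05 0.04] tilt [ 2.e-04  0.e+00 -1.e+00]
tab px [[299.0, 308.0], [299.0, 354.0], [331.0, 308.0], [330.0, 354.0]]
pad tip corner px if tip at -11 [343. 274.] [285. 274.]
pad tip corner px if tip at 0 [345. 284.] [284. 284.]
pad tip corner px if tip at 10 [347. 294.] [282. 294.]
pad tip corner px if tip at 15 [348. 300.] [281. 299.]
250  110 107 109 109 110 108 108 107 108 109 109 107 109 107 108 107 105 107 106 107 104  63  66  65  64  62  66  63  64  65  62  53  53 107 104 106 106 105
256  109 110 110 110 111 111 108 111 111 105 108 108 108 105 105 107 108 106 108 107  99  64  68  65  64  67  65  64  67  62  65  61  57 107 104 106 129 129
262  109 113 110 112 112 110 111 111 109 109 110 112 111 110 111 109 107 107 107 108
[... 1884 characters left out ...]
 170 166 128 129 130 129 104  49  51  52  67  69  69  56  44  45  45  63
340   60  56  58 111 111 112 111  55  54  54  89 172 193 197 132 125 153 163 169 170 170 169 128 131 130 129 105  46  44  46  63  69  67  66  42  45  44  43
346   57  58  63 112 111 112 108  57  53  55  97 190 189 194 173 127 167 168 165 171 170 164 123 130 131 129 105  50  46  45  64  69  70  67  43  44  47  40
352   58  54  59 105 120 136 111  60  50  52 111 126 190 193 129 126 127 126 129 131 128 128 127 129 125 119 111  48  49  48  67  82  81  67  50  40  44  41
358   57  57  54  54  55 121  98  58  50  53 127 169 192 193 129 129 126 131 129 128 130 131 131 128 129 128 132  42  46  46  72  76  40  46  43  37  44  39
```

Tips now sit about z≈81 by the picture (pad corners at v≈301), with the tab between the pads. I'll lower a little more, checking for contact.

```bash

python3 -m jog '[[0,0,0.003,0,0,0,0.026],[0,0,0.003,0,0,0,0.026],[0,0,0.002,0,0,0,0.026],[0,0,0,0,0,0,0.026],[0,0,0,0,0,0,0.026]]' >/dev/null; python3 m.py
python3 -m jog '[[0,-0.003,0,0,0,0,0.026],[0,-0.003,0,0,0,0,0.026],[0,-0.003,0,0,0,0,0.026],[0,-0.003,0,0,0,0,0.026],[0,-0.003,0,0,0,0,0.026]]' >/dev/null; python3 m.py
python3 - <<'E'
from prof import *
T,im=shot("w10")
print("blade y12 z55 from 45",prof("w10",12,55,np.arange(45,80,1.)))
E
```

```text
g 118.0 -10.65 F gx,gy,z 0.045341261913104516 -0.16973072650838622 -0.7650687178101421 tq [-0.    0.01 -0.  ] tilt [-1.e-04 -0.e+00 -1.e+00]
g 102.83 -10.69 F gx,gy,z 2.030610759932387 0.03665761358559909 1.0254101039179495 tq [ 0.41  0.02 -0.04] tilt [ 1.e-04  2.e-04 -1.e+00]
blade y12 z55 from 45 [75, 71, 71, 71, 69, 73, 78, 113, 112, 109, 148, 160, 158, 156, 159, 156, 156, 124, 76, 109, 110, 112, 111, 112, 112, 113, 112, 110, 110, 111, 111, 111, 110, 112, 111]
```

```bash

python3 -m jog '[[0,-0.005,0,0,0,0,0.026],[0,-0.006,0,0,0,0,0.026],[0,-0.006,0,0,0,0,0.026],[0,-0.006,0,0,0,0,0.026],[0,-0.006,0,0,0,0,0.026]]' >/dev/null; python3 m.py
python3 -m jog '[[0,-0.006,0,0,0,0,0.026],[0,-0.004,0,0,0,0,0.026],[0,-0.003,0,0,0,0,0.026],[0,-0.002,0,0,0,0,0.026],[0,0,0,0,0,0,0.026]]' >/dev/null; python3 m.py
python3 - <<'E'
from prof import *
T,im=shot("w11")
for y in(9,12,15): print("y,z55 from -20",y,prof("w11",y,55,np.arange(-20,25,1.)))
print("z50 y14",prof("w11",14,50,np.arange(-20,25,1.)))
E
```

```text
g 73.42 -10.68 F gx,gy,z 1.7895202339281484 1.0358934467435086 0.09256788650558301 tq [ 0.41  0.13 -0.02] tilt [-3.e-04  0.e+00 -1.e+00]
g 58.65 -10.94 F gx,gy,z -0.0633407362517935 -0.6277575938131822 -0.19910108579055624 tq [ 0.03 -0.02 -0.02] tilt [ 2.e-04 -4.e-04 -1.e+00]
y,z55 from -20 9 [112, 116, 129, 122, 125, 121, 122, 118, 114, 119, 104, 88, 72, 70, 72, 99, 107, 86, 68, 67, 78, 83, 83, 79, 78, 75, 76, 74, 110, 118, 119, 142, 143, 145, 159, 162, 165, 162, 112, 80, 77, 78, 78, 78, 77]
y,z55 from -20 12 [83, 106, 104, 72, 74, 86, 83, 98, 110, 113, 112, 102, 91, 80, 73, 71, 72, 89, 106, 109, 104, 101, 96, 93, 88, 83, 79, 78, 76, 74, 92, 144, 143, 142, 142, 143, 143, 141, 104, 79, 78, 77, 77, 78, 79]
y,z55 from -20 15 [72, 74, 74, 74, 75, 74, 73, 74, 73, 74, 74, 72, 76, 99, 116, 116, 115, 116, 114, 114, 113, 111, 108, 105, 100, 97, 81, 80, 76, 78, 83, 142, 143, 144, 141, 142, 141, 140, 107, 81, 133, 139, 139, 141, 141]
z50 y14 [73, 73, 72, 73, 73, 73, 72, 73, 74, 72, 73, 76, 102, 117, 116, 116, 115, 114, 114, 111, 111, 110, 105, 98, 82, 76, 78, 80, 85, 121, 144, 143, 144, 143, 144, 141, 137, 94, 99, 139, 140, 140, 141, 142, 142]
```

```bash

python3 -m jog '[[0,-0.001,0,0,0,0,0.026],[0,-0.001,0,0,0,0,0.026],[0,-0.001,0,0,0,0,0.026],[0,-0.001,0,0,0,0,0.026],[0,-0.001,0,0,0,0,0.026]]' >/dev/null; python3 m.py
python3 -m jog '[[0,-0.0005,0,0,0,0,0.026],[0,-0.0005,0,0,0,0,0.026]]' >/dev/null; python3 m.py
python3 -m jog '[[0,-0.0005,0,0,0,0,0.026],[0,-0.0005,0,0,0,0,0.026]]' >/dev/null; python3 m.py
```

```text
g 53.94 -11.0 F gx,gy,z 1.7317854384446811 -1.4923263783399892 -0.9771063459344314 tq [ 0.34 -0.22 -0.04] tilt [ 5.e-04 -0.e+00 -1.e+00]
g 52.96 -10.97 F gx,gy,z 1.9526175343666579 -1.5545039187338618 -0.9959423479839328 tq [ 0.3  -0.27 -0.05] tilt [ 4.e-04 -0.e+00 -1.e+00]
g 51.96 -10.91 F gx,gy,z 2.231402539607251 -0.8943185157852285 0.1399157247007342 tq [ 0.32 -0.28 -0.01] tilt [ 2.e-04 -0.e+00 -1.e+00]
```

```bash

python3 -m jog '[[0,-0.0005,0,0,0,0,0.026],[0,-0.0005,0,0,0,0,0.026]]' >/dev/null; python3 m.py
python3 -m jog '[[0,-0.0005,0,0,0,0,0.026]]' >/dev/null; python3 m.py
python3 - <<'E'
from prof import *
T,im=shot("w12")
for z,y in((55,12),(55,15),(52,12),(50,14),(50,10)): print("z,y from -15",z,y,prof("w12",y,z,np.arange(-15,15,1.)))
E
```

```text
g 50.93 -10.9 F gx,gy,z 2.7916309077534867 -2.6192346542949805 -0.5281238965944482 tq [ 0.26 -0.32 -0.06] tilt [ 2.e-04 -0.e+00 -1.e+00]
g 50.46 -10.88 F gx,gy,z 1.5013876013000829 -1.726492754286698 0.7002878041692817 tq [ 0.29 -0.32 -0.11] tilt [ 1.e-04 -0.e+00 -1.e+00]
z,y from -15 55 12 [89, 81, 90, 109, 114, 116, 109, 99, 88, 73, 72, 71, 81, 100, 107, 105, 99, 99, 144, 144, 143, 142, 144, 143, 140, 104, 79, 75, 76, 78]
z,y from -15 55 15 [74, 77, 76, 75, 74, 75, 75, 80, 109, 117, 117, 116, 116, 114, 116, 114, 112, 113, 146, 143, 143, 141, 144, 143, 142, 101, 79, 78, 81, 85]
z,y from -15 52 12 [73, 74, 73, 73, 72, 72, 75, 77, 75, 83, 103, 113, 112, 111, 110, 104, 103, 144, 144, 144, 143, 143, 141, 141, 117, 79, 77, 76, 78, 77]
z,y from -15 50 14 [73, 74, 74, 72, 74, 73, 80, 108, 118, 119, 118, 117, 116, 114, 112, 110, 128, 144, 143, 143, 142, 142, 142, 137, 84, 91, 114, 124, 133, 136]
z,y from -15 50 10 [99, 118, 122, 125, 119, 109, 97, 79, 72, 72, 73, 88, 107, 106, 102, 96, 124, 145, 143, 144, 144, 143, 141, 135, 90, 78, 75, 75, 77, 77]
```

```bash

python3 -m jog '[[0,-0.0005,0,0,0,0,0.026]]' >/dev/null; python3 m.py
python3 -m jog '[[0,-0.0005,0,0,0,0,0.026]]' >/dev/null; python3 m.py
python3 -m jog '[[0,-0.0004,0,0,0,0,0.026]]' >/dev/null; python3 m.py
```

```text
g 49.99 -10.85 F gx,gy,z 1.4058069577925254 -1.6892100757544457 0.0773739732727785 tq [ 0.3  -0.3  -0.03] tilt [ 0. -0. -1.]
g 49.47 -10.86 F gx,gy,z 2.0101799393273656 -1.4253539320517317 0.47443776498240336 tq [ 0.29 -0.3  -0.09] tilt [ 1.e-04  0.e+00 -1.e+00]
g 49.16 -10.86 F gx,gy,z 3.1364191398942434 -2.6332525389951216 0.33978806109391574 tq [ 0.6  -0.34 -0.07] tilt [ 1.e-04  2.e-04 -1.e+00]
```

```bash

python3 -m jog '[[0,0,0,0,0,0,0.026]]' >/dev/null; python3 m.py
python3 -m jog '[[0,-0.0003,0,0,0,0,0.026]]' >/dev/null; python3 m.py
```

```text
g 49.18 -10.87 F gx,gy,z 2.856948946092748 -1.9600787884993864 0.09410217438961987 tq [ 0.49 -0.31 -0.08] tilt [ 1.e-04  2.e-04 -1.e+00]
g 49.04 -10.87 F gx,gy,z 5.474028968259226 -1.69948255499548 0.3463251719303709 tq [ 0.84 -0.36 -0.04] tilt [ 2.e-04  5.e-04 -1.e+00]
```

Contact is confirmed: the push rises and motion stops. I'll back the pad off, lift clear, and check.

```bash

python3 -m jog '[[0,0.001,0,0,0,0,0.026],[0,0.003,0,0,0,0,0.026],[0,0.003,0,0,0,0,0.026],[0,0,0,0,0,0,0.03],[0,0,0,0,0,0,0.03]]' >/dev/null; python3 m.py
python3 -m jog '[[0,0,-0.01,0,0,0,0.03],[0,0,-0.02,0,0,0,0.03],[0,0,-0.03,0,0,0,0.03],[0,0,-0.03,0,0,0,0.03],[0,0,0,0,0,0,0.03]]' >/dev/null
python3 -m jog '[[0,-0.025,0,0,0,0,0.03],[0,-0.03,0,0,0,0,0.03],[0,0,0,0,0,0,0.03],[0,0,0,0,0,0,0.03]]' >/dev/null; python3 m.py
python3 - <<'E'
from prof import *
T,im=shot("w13")
for z,y in((55,10),(55,13),(55,16),(50,12)): print("z,y from -20",z,y,prof("w13",y,z,np.arange(-20,15,1.)))
for y in(3,7,11): print("pin top z105",y,prof("w13",y,105,np.arange(-25,15,1.)))
E
```

```text
g 55.81 -10.74 F gx,gy,z -0.3832222389251332 0.09589403469898314 -0.5142689417725508 tq [-0.03  0.02  0.  ] tilt [-2.e-04 -1.e-04 -1.e+00]
g 0.63 -10.84 F gx,gy,z 0.46439861695998286 -0.12075252474330282 -0.24764246119758565 tq [-0.04 -0.03  0.07] tilt [-4.e-04  3.e-04 -1.e+00]
z,y from -20 55 10 [64, 65, 65, 65, 63, 75, 93, 94, 95, 96, 89, 91, 94, 95, 93, 90, 86, 94, 93, 92, 86, 99, 119, 122, 121, 122, 123, 122, 99, 66, 64, 65, 63, 63, 64]
z,y from -20 55 13 [53, 55, 55, 56, 58, 57, 55, 57, 69, 82, 86, 83, 91, 92, 90, 83, 83, 88, 84, 85, 83, 117, 123, 122, 119, 122, 123, 122, 97, 61, 54, 58, 63, 66, 75]
z,y from -20 55 16 [52, 54, 54, 55, 54, 54, 54, 54, 59, 66, 66, 76, 93, 92, 89, 92, 91, 95, 93, 99, 106, 115, 124, 123, 121, 121, 123, 121, 112, 118, 122, 123, 121, 123, 122]
z,y from -20 50 12 [55, 56, 57, 56, 56, 56, 55, 59, 73, 83, 83, 83, 92, 92, 89, 82, 81, 86, 86, 85, 82, 117, 123, 122, 120, 122, 123, 122, 105, 65, 58, 62, 68, 74, 80]
pin top z105 3 [141, 141, 142, 144, 143, 144, 143, 143, 142, 143, 134, 80, 81, 84, 83, 83, 81, 81, 79, 79, 80, 79, 80, 80, 81, 83, 80, 119, 139, 140, 138, 132, 151, 153, 152, 152, 153, 154, 152, 153]
pin top z105 7 [144, 144, 145, 144, 143, 143, 144, 143, 142, 144, 79, 82, 80, 83, 82, 82, 81, 84, 82, 83, 80, 83, 80, 81, 80, 79, 81, 80, 119, 140, 138, 131, 137, 141, 153, 153, 153, 155, 153, 153]
pin top z105 11 [140, 136, 122, 138, 138, 138, 139, 138, 139, 133, 90, 75, 83, 84, 82, 81, 82, 82, 83, 82, 83, 83, 81, 83, 84, 80, 75, 66, 121, 139, 139, 134, 138, 155, 157, 155, 155, 155, 155, 156]
```

```bash
python3 -c "
from rig import finish_job,sense
print(sense()['time_s'],finish_job())"
```

```text
the job is handed in; nothing more can be done
26.35 None
```

The pin is wedged upright in the slot at about gauge x = −6 mm (pushed in with about 9.5 N), the rider's blade is touching it (last push about 5 N including rider friction), the gripper is clear of everything, and I handed the job in at 26 s; the verdict was not shown.

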